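# Tilt one case out of the packed drill-case rack

## Robot

A 6-joint arm with a two-finger parallel gripper is mounted at the origin on a cart in front of the work surface, level with it; the furniture and walls round the work are solid. World frame = base frame: x ahead of the robot, y to its left, z up, the work surface at z = 0. Lengths are in mm, angles in rad, forces in N, time in s.
With the tool pointing down it reaches from about 350 to 875 mm from the base axis. Payload 4.2 kg.
Tool frame: the origin (TCP) lies on the centre line of the jaws, within the pads' length; the fingertips stand robot.tip_extent ahead of it and the grasp point (between the pads) lies 5 mm behind it (robot.tip_extent is the distance from the TCP to the fingertips, in mm); z points along the fingers, y is the direction in which the jaws open and shut (so a half turn about z gives the same grasp; the last joint's range is limited). The gripper opens to 85 mm and grips with 20 to 120 N. Pads are 22 mm wide; open, the fingers measure 114 mm over their backs; the gripper's body (76 mm by 85 mm) begins 54 mm behind the grasp point. The pads swing forward as they close: fully open they stand 13 mm farther back than shut.
Start: joints at [1.505, 0.385, 0.008, 0, -1.194, -0.259], TCP at [199.417, 592.311, 245.312] pointing down, gripper open.
Joint ranges: [-3.14, 3.14], [-1.21, 2.06], [-1.07, 1.41], [-3.16, 2.05], [-2.99, -0.16], [-3.1, 3.1]. Speed limits (rad/s): [2.79, 2.79, 3.14, 3.14, 3.14, 3.14].

## Interface

Orientations are given as a unit quaternion [w, x, y, z].
In Python, from rig import readout, eyes, robot gives the robot as it stands.
- The arm moves only by the shell command python3 -m jog 'ROWS'. ROWS is JSON, a list of rows, each an object with "offset": the shift along the tool's x, y, z in m, a list of three; "roll": the turn about the tool's z in rad; "gripper": the finger opening in m, from 0 to 0.0854. A call has exactly 8 rows; each row is the pose to reach, as a shift and turn from the pose commanded when the call began, along the tool's axes at that moment; what a row does not reach only later rows make up. A row lasts 1/10 s, in which the tool goes at most 50 mm and 8.59 degrees, less where a joint would pass 70% of its speed; a pose out of reach is approached as far as the arm can. A call with a gripper value outside its range is refused whole. The fingers move at their own pace and stop on an object; the grip force is fixed at half the most. Time passes only in rows, so rows that repeat a pose let the fingers close, or fill a call up. It gives the time, the measured TCP pose, the force and the opening at its end, in the units of the state.
- readout.observe(): the state, without advancing time (a new reading comes with each control period).
- eyes.capture(name): name is "scene" or "top"; returns the picture (480x640x3 uint8, blue, green, red); there is no depth.
- eyes.camera_params(name): a dict with "K" (3x3 intrinsics, pixels), "k1" (the pictures are not rectified: a ray, as slopes to the right and down, at radius r is drawn at 1 + k1 r^2 times it, then the intrinsics apply), "rvec" (rotation vector, rad) and "tvec" (3), from world to camera coordinates, as OpenCV has them. Camera axes: x right, y down, z forward; pixel columns grow to the right and rows downward; lengths in mm; the calibration is good to about 2 mm. A picture is of the moment at which its call begins. camera_params takes no time and is no camera call.
- robot.sign_off(): hands the job in, once; it reports no verdict.
The state is a dict: "t": time; "qpos": joint angles; "qvel": joint speeds; "tau": joint torques, N m; "eef_pos": TCP position; "ee_rot": TCP orientation; "force": force on the tool from outside, world axes, zero at the start; "wrist_torque": the same for the moment, N m; "grip_width": finger opening in mm.
Only numpy, scipy, OpenCV 4.12 (cv2) and the standard library are available. Lean on these libraries where they do the work, as an engineer would, in place of code of your own. Each camera call takes 0.05 s, during which the arm holds its last target.

## Task

Drill-bit cases stand packed side by side in the bay of the green rack, under its drawer block. Take out the one whose pull is a flat blade (the others have ball knobs): first tilt its top well forward, out from under the drawers, with its foot still behind the front sill, then draw it free and stand it upright, flat on the floor of the shallow steel tray. Leave the other cases standing in their places in the row and do not disturb the valve bodies and fittings on the bench.

Things in the scene. Friction and masses are not known exactly. Their poses are not given: they have to be found in the camera images.
- rack: green steel rack fixed to the bench, 232 mm long (y), 250 tall, open to the front. Origin on the bench under the middle of the row; x points into the rack, away from its open front, y along the row, z up. Bay floor 12 mm above the bench, back wall at x = +40 mm. Five cases stand in it 1.5 mm apart at y = -87, -43.5, 0, 43.5, 87 mm, centred at x = 0. End walls 118 mm tall in front
- sill_edge (a point): middle of the inner top edge of the rack's fixed front sill, 34 mm above the bench (22 mm above the bay floor), 32 mm in front of the rack's origin; the sill is 6.5 mm thick. A case's front face stands 2 mm behind it. Tilted forward about this edge by 12 degrees or more (15 leaves margin), a case's rear top corner comes out in front of the drawer block, rising 12 mm on the way
- block_edge (a point): middle of the lower front edge of the rack's fixed drawer block over the rear of the bay, 162 mm above the bench (20 mm above the case tops), 9 mm behind the rack's origin. The block's front rises straight from here to 250 mm above the bench; it reaches 100 mm back. A case cannot be lifted straight over the sill: its top strikes the block first
- blade_case: the case to take: grey painted closed box, 60 deep (x) x 42 wide (y) x 130 mm tall, 0.2 to 0.42 kg, loose; its pull is a flat upright steel blade. It stands in one of the three inner places of the row. Origin: centre of the underside; x from its front to its back (parallel to the rack's x at the start), y across, z up. Neighbours' box tops are level with its own
- blade_pull (a point): middle of the blade pull on the blade case, 148 mm above the case's underside and 20 mm in front of its middle. The blade is 12 mm thick along the case's y, 20 mm along its x (from 30 to 10 mm in front of the middle), and rises from 130 to 166 mm above the underside. 28 mm lie between each flank and the next knob
- knob_case_1: knob case, to stay in the row: same grey box as the blade case (60 x 42 x 130 mm, 0.3 kg, loose, same axes), but its pull is an 18 mm ball on an 8 mm stem, 20 mm in front of the middle, ball centre 154 and top 163 mm above the underside. Origin: centre of the underside (at an end of the row)
- knob_case_2: knob case, to stay in the row: same grey box as the blade case (60 x 42 x 130 mm, 0.3 kg, loose, same axes), but its pull is an 18 mm ball on an 8 mm stem, 20 mm in front of the middle, ball centre 154 and top 163 mm above the underside. Origin: centre of the underside (in one of the three inner places)
- knob_case_3: knob case, to stay in the row: same grey box as the blade case (60 x 42 x 130 mm, 0.3 kg, loose, same axes), but its pull is an 18 mm ball on an 8 mm stem, 20 mm in front of the middle, ball centre 154 and top 163 mm above the underside. Origin: centre of the underside (in one of the three inner places)
- knob_case_4: knob case, to stay in the row: same grey box as the blade case (60 x 42 x 130 mm, 0.3 kg, loose, same axes), but its pull is an 18 mm ball on an 8 mm stem, 20 mm in front of the middle, ball centre 154 and top 163 mm above the underside. Origin: centre of the underside (at an end of the row)
- tray: shallow square steel tray fixed to the bench, 120 x 120 mm outside, 114 mm inside, floor 3 mm above the bench, rim 10 mm above the bench (bead on it to 12 mm). Origin: on the bench under its centre; x and y along its sides, z up. A fixed bench drill with a vice stands to its left and farther off; its tall head overhangs: swing the arm round it
- valve_body: bystander: cast valve body standing on the bench, 38 x 46 x 86 mm; origin at the centre of its underside
- valve_body_2: bystander: a second cast valve body, 38 x 46 x 86 mm; origin at the centre of its underside
- hex_nipple: bystander: hexagon pipe nipple, 27 x 31 x 37 mm; origin at the centre of its underside
- plug: bystander: small brass plug, 25 x 25 x 23 mm; origin at the centre of its underside
Things that resemble listed ones, but are neither listed nor needed, are in the scene too. Leave any turquoise look-alike of the blade_case alone.

How it is judged:
By the outcome, as a careful person would: the job done as asked, in the order asked, and still so for the second after the job is handed in, with the robot touching nothing.
It also fails if it takes over 50 s, if anything falls off the work surface, if the arm or the gripper's body presses on something with over 40 N, if the wrist force passes 120 N, or if a joint passes its speed limit or range.

## Working session

There is one attempt and no reset: what is moved stays moved. The work goes in short steps, Python scripts to look and compute and a shell command to move; the robot and the scene stay as the last step left them, time stands still between calls to the robot, and variables do not carry over. Pictures are saved under pics/ and viewed, and the job is handed in when it is done.

```bash
ls; mkdir -p pics; python3 - <<'E'
from rig import readout, eyes, robot
import cv2
s=readout.observe(); print({k:s[k] for k in s})
print(robot.tip_extent)
for n in("scene","top"):
    print(n,eyes.camera_params(n)); cv2.imwrite(f"pics/{n}0.png",eyes.capture(n))
E
```

```text
pics
{'t': 0.0, 'qpos': array([ 1.50462233e+00,  3.85531854e-01,  6.61702253e-03, -4.88648882e-04,
       -1.19400595e+00, -2.58578757e-01]), 'qvel': array([-0.00093781,  0.00027865,  0.00065644, -0.00056603,  0.00054979,
       -0.0003024 ]), 'tau': array([-6.63459341e-04, -3.92292416e+01,  1.88407212e+01,  4.18644235e+00,
       -4.66984420e-03,  9.39026563e-07]), 'eef_pos': array([199.24040296, 591.80084967, 244.23455831]), 'ee_rot': array([ 1.07913034e-03,  9.86830738e-01, -1.61752632e-01, -1.24008097e-04]), 'force': array([-0.33029003,  0.52026017, -0.35120431]), 'wrist_torque': array([-0.02542806, -0.03382788,  0.04435651]), 'grip_width': 85.26593795981131}
14.0
scene {'K': array([[487.93784407,   0.        , 321.67478574],
       [  0.        , 487.93784407, 240.10075244],
       [  0.        ,   0.        ,   1.        ]]), 'k1': 0.01175297956192376, 'rvec': array([ 1.10266767, -1.98828744,  1.28272035]), 'tvec': array([220.55523507, 290.30651045, 531.63649389])}
top {'K': array([[467.80866444,   0.        , 314.01743906],
       [  0.        , 467.80866444, 247.00821322],
       [  0.        ,   0.        ,   1.        ]]), 'k1': -0.045323121816503005, 'rvec': array([ 2.18438615, -2.14856899,  0.09449682]), 'tvec': array([-23.17873597, 473.26613661, 919.97382451])}
```

View pics/scene0.png

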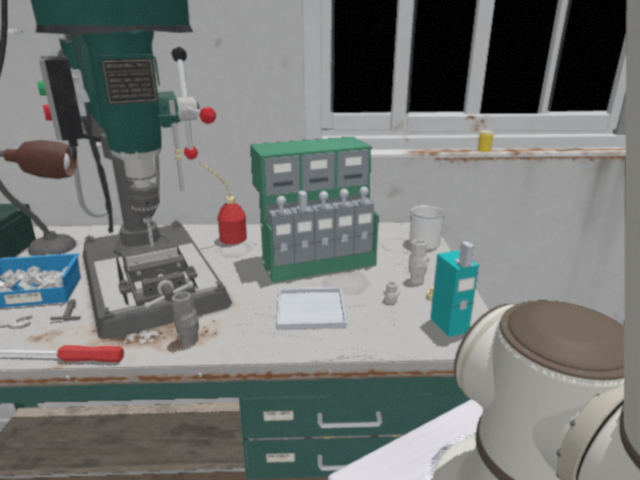

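View pics/top0.png

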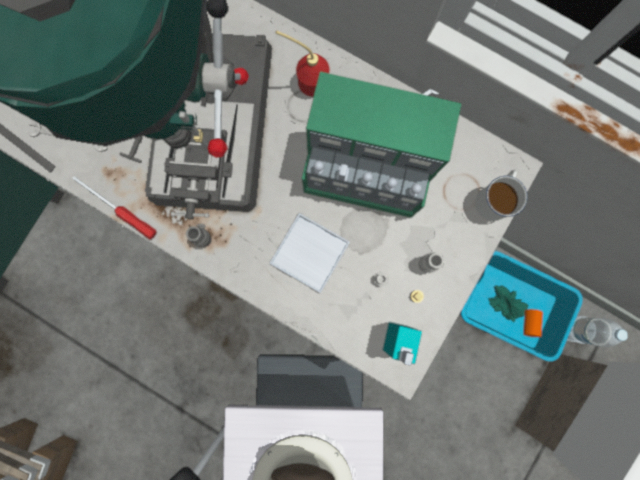

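```bash
cat > h.py <<'E'
import numpy as np, cv2
from rig import readout, eyes, robot
def cam(n):
    p=eyes.camera_params(n); R,_=cv2.Rodrigues(p['rvec']); return p['K'],p['k1'],R,np.array(p['tvec']).ravel()
def proj(n,P):
    K,k,R,t=cam(n); c=np.atleast_2d(P)@R.T+t; s=c[:,:2]/c[:,2:]; s=s*(1+k*(s**2).sum(1,keepdims=True))
    return s@np.diag(K)[:2,None]*0+ s*np.diag(K)[:2]+K[:2,2]
def ray(n,uv):
    K,k,R,t=cam(n); d=(np.array(uv,float)-K[:2,2])/np.diag(K)[:2]; s=d.copy()
    for _ in range(20): s=d/(1+k*(s@s))
    v=R.T@np.array([s[0],s[1],1]); return -R.T@t, v/np.linalg.norm(v)
def onz(n,uv,z):
    o,v=ray(n,uv); return o+v*(z-o[2])/v[2]
def tri(a,b):  # a,b=(name,uv)
    o1,v1=ray(*a);o2,v2=ray(*b)
    s=np.linalg.lstsq(np.c_[v1,-v2],o2-o1,rcond=None)[0]; p,q=o1+v1*s[0],o2+v2*s[1]
    return (p+q)/2,np.linalg.norm(p-q)
def crop(im,x0,y0,x1,y1,f,name):
    cv2.imwrite(name,cv2.resize(im[y0:y1,x0:x1],None,fx=f,fy=f,interpolation=cv2.INTER_CUBIC))
E
python3 - <<'E'
from h import *
print(proj("top",[[0,0,0],[199,592,245],[300,0,0],[300,300,0]]),proj("scene",[[0,0,0],[199,592,245],[500,0,0]]))
for n in("top","scene"): print(ray(n,[320,240]))
a=cv2.imread("pics/top0.png");b=cv2.imread("pics/scene0.png")
crop(a,290,70,490,220,4,"pics/t_rack.png");crop(b,240,130,400,290,3.7,"pics/s_rack.png")
E
```

```text
[[302.3727128  484.77159318]
 [-78.73701563 401.75101544]
 [305.11953925 332.99538524]
 [158.83145816 329.93030962]] [[ 525.22003738  508.01781958]
 [-324.79824545  451.62666129]
 [ 298.04907928  301.34993209]]
(array([381.92361287, -25.79454046, 961.42546422]), array([ 0.11230909, -0.00147209, -0.99367223]))
(array([-192.02006988,  380.50826571,  483.63374144]), array([ 0.77419427, -0.4801459 , -0.41241139]))
```

View pics/t_rack.png

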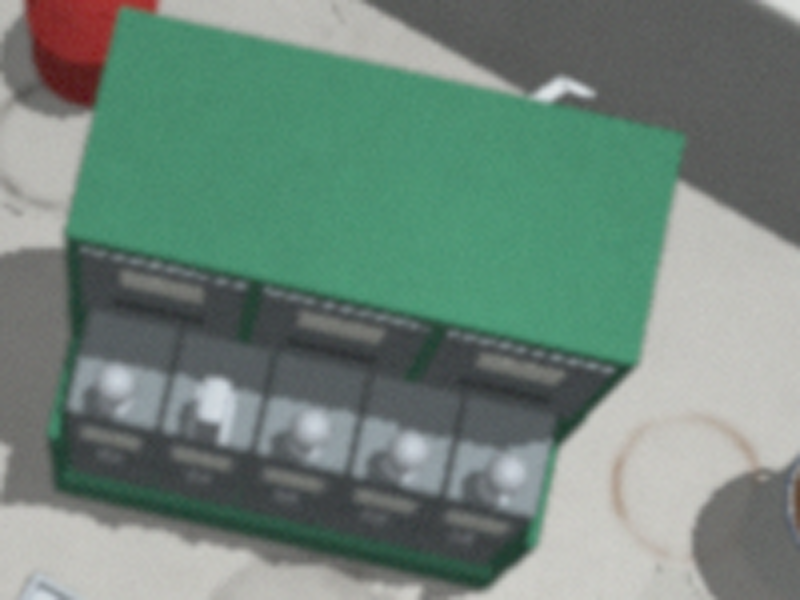

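View pics/s_rack.png

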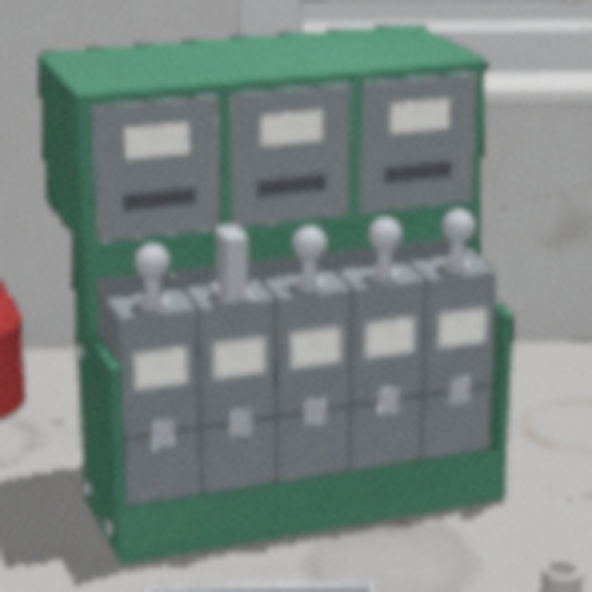

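The blade is 2nd from the left. Candidates in the top view are ball knobs at (319,166), (368,177), (393,182) and (417,188), the blade at (344,170), and a turquoise look-alike at (404,343), which I'll leave alone. Both crops show that the flat blade is the one at scene (302,200) / top (344,170).

```bash
python3 - <<'E'
from h import *
a=cv2.imread("pics/top0.png");b=cv2.imread("pics/scene0.png")
def blobs(im,box,th,n):
    x0,y0,x1,y1=box; g=cv2.cvtColor(im,cv2.COLOR_BGR2GRAY)[y0:y1,x0:x1]
    g=cv2.resize(g,None,fx=4,fy=4,interpolation=cv2.INTER_CUBIC)
    m=(g>th).astype(np.uint8); N,_,st,c=cv2.connectedComponentsWithStats(m)
    for i in range(1,N):
        if st[i,4]>150: print(n,(c[i]-1.5)/4+[x0,y0],st[i][:4]/4+[x0,y0,0,0],st[i,4]/16)
blobs(a,(305,150,430,205),172,"top")
blobs(b,(270,180,375,215),172,"scene")
E
```

```text
top [319.10431338 164.63952465] [316.25 161.75   6.75   6.75] 35.5
top [344.0718543  170.69983444] [339.   164.75  10.25  15.5 ] 94.375
top [368.25414485 175.86016579] [365.5  173.     6.75   6.75] 35.8125
top [392.89125659 181.6504833 ] [390.   178.75   7.     6.75] 35.5625
top [417.58663793 187.29181034] [414.75 184.25   6.75   7.  ] 36.25
top [427.91148325 197.17583732] [425.25 184.75   4.75  20.25] 52.25
top [315.17286585 202.30777439] [305.  198.   29.5   7. ] 102.5
scene [363.90255102 188.50765306] [361.5  187.     5.75   3.75] 15.3125
scene [344.02935606 190.79450758] [341.75 189.25   5.5    4.  ] 16.5
scene [302.23622449 192.62602041] [299.75 191.5    6.     3.25] 15.3125
scene [323.62234043 193.13386525] [321.25 191.5    5.75   4.  ] 17.625
scene [280.97723642 198.05551118] [278.5 196.5   6.    4. ] 19.5625
```

```bash
python3 - <<'E'
from h import *
a=cv2.imread("pics/top0.png");b=cv2.imread("pics/scene0.png")
def grid(im,x0,y0,x1,y1,f,name,st=5):
    c=cv2.resize(im[y0:y1,x0:x1],None,fx=f,fy=f,interpolation=cv2.INTER_CUBIC)
    for x in range(x0,x1,st): cv2.line(c,(int((x-x0+.5)*f),0),(int((x-x0+.5)*f),6 if x%10 else 14),(0,0,255),1); 
    for y in range(y0,y1,st): cv2.line(c,(0,int((y-y0+.5)*f)),(6 if y%10 else 14,int((y-y0+.5)*f)),(0,0,255),1)
    for x in range(x0,x1):
        if x%10==0: cv2.putText(c,str(x),(int((x-x0+.5)*f)-10,26),0,.4,(0,0,255),1)
    for y in range(y0,y1):
        if y%10==0: cv2.putText(c,str(y),(16,int((y-y0+.5)*f)+4),0,.4,(0,0,255),1)
    cv2.imwrite(name,c)
grid(a,300,145,400,205,8,"pics/g1.png"); grid(b,265,180,375,240,7,"pics/g2.png")
E
```

```text
(no output)
```

View pics/g1.png

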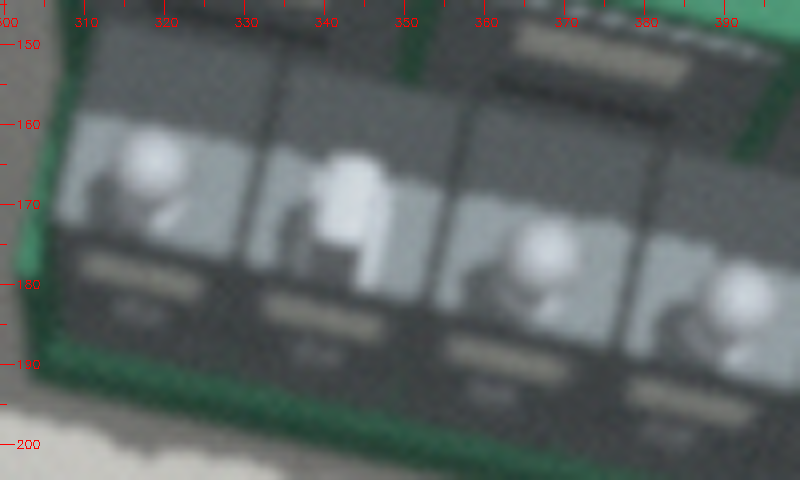

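View pics/g2.png

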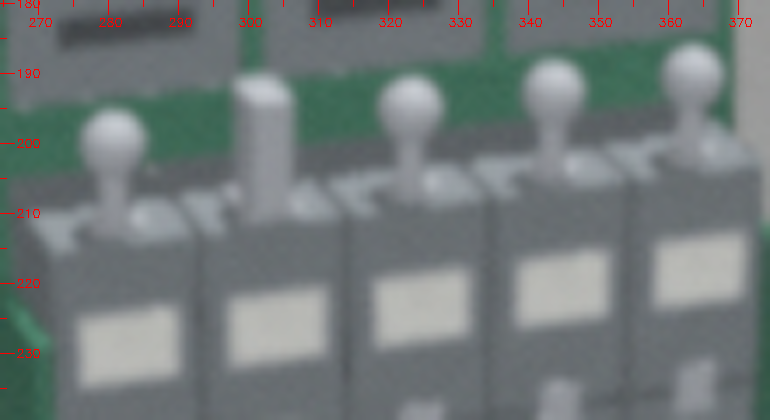

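```bash
python3 - <<'E'
from h import *
T=[(318.5,165.2),(367.5,176.2),(391.9,182),(416.6,187.7)];S=[(280.5,199.8),(323,194.9),(343.6,192.9),(363.4,190)]
P=[]
for t,s in zip(T,S):
    p,e=tri(("top",t),("scene",s));P.append(p);print(p.round(1),e.round(1))
p,e=tri(("top",(343.1,169.3)),("scene",(302.2,191.8)));print("blade top",p.round(1),e)
P=np.array(P);print(np.diff(P,axis=0).round(1)); d=P[0]-P[-1];print("yaw y-axis",np.degrees(np.arctan2(d[1],d[0])),np.linalg.norm(d))
#fit known y's
ys=np.array([87,0,-43.5,-87]);A=np.c_[ys,np.ones(4)]
c=np.linalg.lstsq(A,P,rcond=None)[0];print(c, (A@c-P).round(1))
# tray corners guess
E
```

```text
[602.4 -22.5 166.8] 0.5
[ 584.3 -107.8  166.5] 0.4
[ 574.8 -150.4  165.7] 0.9
[ 565.2 -192.8  167. ] 0.5
blade top [592.6 -65.  178.3] 0.9330517236842606
[[-18.1 -85.2  -0.3]
 [ -9.5 -42.6  -0.8]
 [ -9.5 -42.4   1.3]]
yaw y-axis 77.67960693009525 174.25058886613166
[[ 2.13511485e-01  9.78625631e-01  9.27935658e-04]
 [ 5.84008926e+02 -1.07722272e+02  1.66536782e+02]] [[ 0.2 -0.  -0.2]
 [-0.3  0.   0. ]
 [-0.1  0.1  0.8]
 [ 0.2 -0.1 -0.6]]
```

```bash
python3 - <<'E'
from h import *
a=cv2.imread("pics/top0.png");b=cv2.imread("pics/scene0.png")
def grid(im,x0,y0,x1,y1,f,name,st=5):
    c=cv2.resize(im[y0:y1,x0:x1],None,fx=f,fy=f,interpolation=cv2.INTER_CUBIC)
    for x in range(x0,x1):
        if x%10==0: cv2.putText(c,str(x),(int((x-x0+.5)*f)-10,26),0,.4,(0,0,255),1);cv2.line(c,(int((x-x0+.5)*f),0),(int((x-x0+.5)*f),14),(0,0,255),1)
    for y in range(y0,y1):
        if y%10==0: cv2.putText(c,str(y),(16,int((y-y0+.5)*f)+4),0,.4,(0,0,255),1);cv2.line(c,(0,int((y-y0+.5)*f)),(14,int((y-y0+.5)*f)),(0,0,255),1)
    cv2.imwrite(name,c)
grid(a,260,205,360,300,6,"pics/g3.png"); grid(b,265,280,355,335,8,"pics/g4.png")
E
```

```text
(no output)
```

View pics/g3.png

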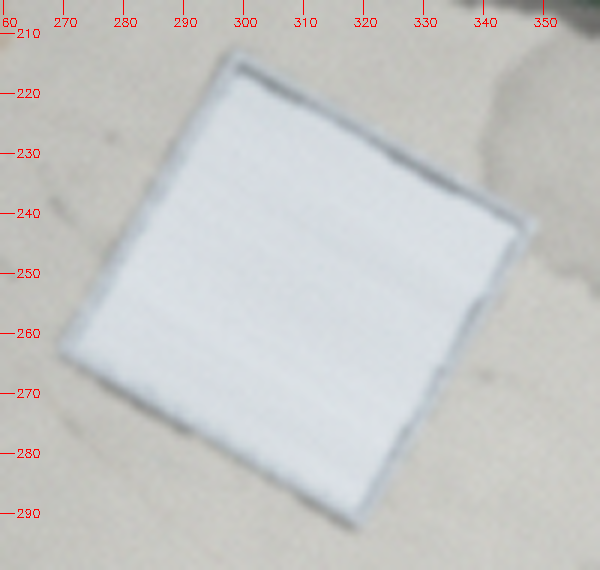

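View pics/g4.png

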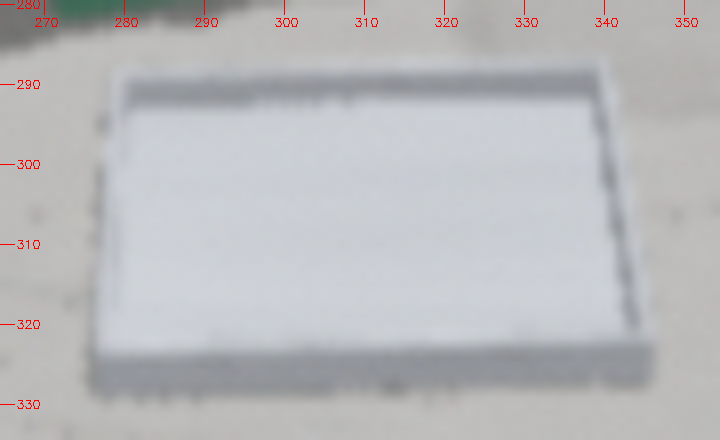

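```bash
python3 - <<'E'
from h import *
T=[(298.5,213.5),(348.5,241.5),(319.2,291.8),(269.8,263)];S=[(278.5,288),(340,287),(346,322.5),(276,323.5)]
P=[]
for t,s in zip(T,S):
    p,e=tri(("top",t),("scene",s));P.append(onz("top",t,11));print(p.round(1),e.round(1),P[-1].round(1),onz("scene",s,11).round(1))
P=np.array(P);c=P.mean(0);print("c",c)
for i in range(4):
    d=P[(i+1)%4]-P[i];print(np.linalg.norm(d),np.degrees(np.arctan2(d[1],d[0])))
for n,u in (("body1 base",(198,238)),("body2",(428,270)),("nipple",(378,281)),("plug",(417,296)),("turq",(404,343))): print(n,onz("top",u,40).round(0))
print(onz("top",(204,118),300))
u=np.array([.9771,-.2132,0]);v=np.array([.2132,.9771,0])
E
```

```text
[543.3  18.   13.1] 0.5 [543.5  17.9  11. ] [546.8  16.6  11. ]
[487.  -85.7  11.3] 0.6 [487.2 -85.5  11. ] [487.2 -86.3  11. ]
[383.5 -27.9   9.4] 1.5 [383.9 -27.2  11. ] [381.1 -27.1  11. ]
[441.   75.1  11.1] 1.9 [440.6  74.3  11. ] [441.8  75.8  11. ]
c [463.78590781  -5.13284014  11.        ]
117.68158775558506 -118.58113863950774
118.58063839741642 150.59845878630847
116.30774294281282 60.82878160270055
117.37109990732138 -28.736301569721707
body1 base [486. 216.  40.]
body2 [ 430. -241.   40.]
nipple [ 407. -142.   40.]
plug [ 379. -219.   40.]
turq [ 287. -194.   40.]
[634.78147053 146.80728695 300.        ]
```

```bash
cat >> h.py <<'E'
def plan(target,ang_deg):
    s=readout.observe(); w,x,y,z=s['ee_rot']
    from scipy.spatial.transform import Rotation as Ro
    R=Ro.from_quat([x,y,z,w]).as_matrix(); a=np.degrees(np.arctan2(R[1,0],R[0,0]))
    off=R.T@(np.array(target)-s['eef_pos'])
    print("t",s['t'],"pos",s['eef_pos'].round(1),"ang",a.round(2),"off mm",off.round(1),"roll",np.radians(a-ang_deg).round(4),"F",s['force'].round(1),"w",round(s['grip_width'],1))
RO=np.array([584.0,-107.7,0]); 
import math
rx=np.array([math.cos(math.radians(-12.31)),math.sin(math.radians(-12.31)),0]); ry=np.array([-rx[1],rx[0],0]); RO=RO+20*rx
def rk(x,y,z): return RO+x*rx+y*ry+np.array([0,0,z])
E
python3 - <<'E'
from h import *
print("levers",tri(("top",(217,147)),("scene",(191,153))),tri(("top",(241,76)),("scene",(208,115))))
print(RO,rk(-20,43.5,160),proj("top",[rk(-32,0,34),rk(9,0,162),rk(9,116,250),rk(9,-116,250)]))
plan([380,200,245],-12.31); plan([470,-30,245],-12.31); plan(rk(-70,43.5,240),-12.31)
E
```

```text
levers (array([600.18949558, 135.80384899, 278.34073278]), np.float64(10.771347386117766)) (array([683.94072896,  83.44527354, 326.64646585]), np.float64(13.267595009608529))
[ 603.54016757 -111.96401819    0.        ] [593.27423957 -65.20013552 160.        ] [[359.40650567 198.38904409]
 [370.8951442  161.29116677]
 [305.00130274 129.28169147]
 [449.68466817 162.26712575]]
t 0.1 pos [199.3 591.9 244.3] ang -18.62 off mm [296.4 313.7  -0. ] roll -0.1101 F [ 0.   0.  -1.1] w 85.1
t 0.1 pos [199.3 591.9 244.3] ang -18.62 off mm [4.551e+02 5.029e+02 4.000e-01] roll -0.1101 F [ 0.   0.  -1.1] w 85.1
t 0.1 pos [199.3 591.9 244.3] ang -18.62 off mm [533.5 502.4   5.4] roll -0.1101 F [ 0.   0.  -1.1] w 85.1
```

```bash
python3 -m jog '[{"offset":[0.035,0.037,0],"roll":-0.014,"gripper":0.05},{"offset":[0.070,0.074,0],"roll":-0.028,"gripper":0.05},{"offset":[0.105,0.111,0],"roll":-0.042,"gripper":0.05},{"offset":[0.140,0.148,0],"roll":-0.056,"gripper":0.05},{"offset":[0.175,0.185,0],"roll":-0.07,"gripper":0.024},{"offset":[0.210,0.222,0],"roll":-0.084,"gripper":0.024},{"offset":[0.245,0.259,0],"roll":-0.098,"gripper":0.024},{"offset":[0.280,0.296,0],"roll":-0.11,"gripper":0.024}]'
python3 -c "
from h import *
plan([470,-30,245],-12.31); plan(rk(-75,43.5,245),-12.31)"
```

```text
t: 0.9
eef_pos: [367.3, 227.1, 245.3]
ee_rot: [-0.0, 0.994, -0.107, -0.0]
force: [0.9, 0.3, 0.1]
grip_width: 23.8
t 0.9 pos [367.3 227.1 245.3] ang -12.24 off mm [1.548e+02 2.295e+02 2.000e-01] roll 0.0013 F [0.9 0.3 0.1] w 23.8
t 0.9 pos [367.3 227.1 245.3] ang -12.24 off mm [2.278e+02 2.377e+02 2.000e-01] roll 0.0013 F [0.9 0.3 0.1] w 23.8
```

```bash
python3 -m jog '[{"offset":[0.020,0.042,0],"roll":0,"gripper":0.024},{"offset":[0.040,0.084,0],"roll":0,"gripper":0.024},{"offset":[0.065,0.125,0],"roll":0,"gripper":0.024},{"offset":[0.095,0.165,0],"roll":0,"gripper":0.024},{"offset":[0.130,0.200,0],"roll":0,"gripper":0.024},{"offset":[0.165,0.225,0],"roll":0,"gripper":0.024},{"offset":[0.195,0.238,0],"roll":0,"gripper":0.024},{"offset":[0.205,0.238,0],"roll":0,"gripper":0.024}]'
python3 - <<'E'
from h import *
cv2.imwrite("pics/t1.png",eyes.capture("top"));cv2.imwrite("pics/s1.png",eyes.capture("scene"))
plan(rk(-75,43.5,163),-12.31);plan(rk(-35,43.5,163),-12.31)
E
```

```text
t: 1.7
eef_pos: [518.3, -49.3, 244.4]
ee_rot: [0.0, 0.994, -0.109, -0.001]
force: [0.2, -0.1, 0.7]
grip_width: 23.7
t 1.8 pos [517.3 -47.5 244.3] ang -12.41 off mm [23.2  1.  81.3] roll -0.0018 F [ 0.1 -0.4 -0.3] w 23.9
t 1.8 pos [517.3 -47.5 244.3] ang -12.41 off mm [63.2  0.9 81.2] roll -0.0018 F [ 0.1 -0.4 -0.3] w 23.9
```

View pics/t1.png

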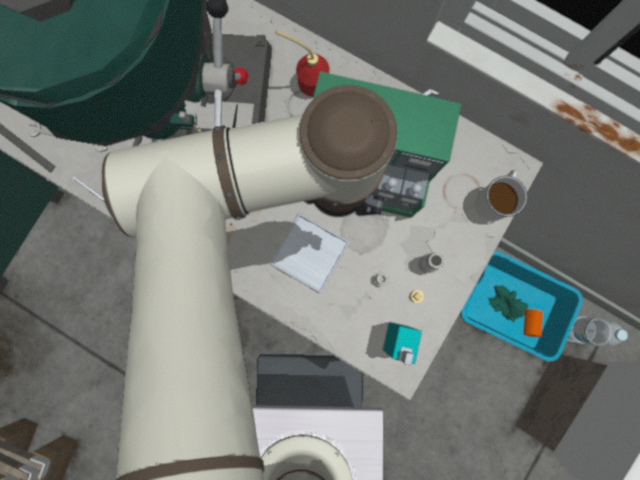

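View pics/s1.png

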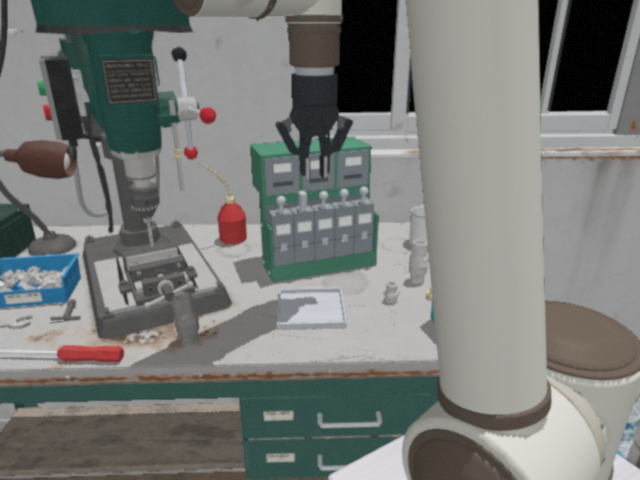

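```bash
python3 - <<'E'
from h import *
print(readout.observe()['qpos'].round(3))
for z in (350,400,450,500,550,600): print(z,proj("scene",[[517,-48,z]]).round(0),proj("top",[[517,-48,z]]).round(0))
print(tri(("top",(95,138)),("scene",(115,28))),tri(("top",(190,62)),("scene",(190,28))))
for z in (400,450,500,550,600): print(z, onz("top",(95,141),z).round(0),onz("top",(190,80),z).round(0),onz("scene",(115,28),z).round(0),onz("scene",(190,28),z).round(0),onz("top",(110,165),z).round(0),onz("top",(110,230),z).round(0),onz("scene",(180,10),z).round(0))
a=cv2.imread("pics/scene0.png"); crop(a,0,0,260,160,3,"pics/drill.png")
a=cv2.imread("pics/top0.png"); crop(a,0,0,260,220,3,"pics/drillt.png")
E
```

```text
[ 0.221  0.207 -0.248 -0.    -1.117  1.133]
350 [[314. 107.]] [[337. 191.]]
400 [[314.  76.]] [[338. 182.]]
450 [[314.  42.]] [[340. 172.]]
500 [[314.   7.]] [[343. 159.]]
550 [[313. -31.]] [[345. 143.]]
600 [[313. -71.]] [[349. 123.]]
(array([549.67600729, 231.8157382 , 467.90145309]), np.float64(14.963622077937883)) (array([631.15491876, 115.71778448, 471.78902107]), np.float64(10.065140599752777))
400 [566. 258. 400.] [646. 141. 400.] [4956. -605.  400.] [ 4752. -1239.   400.] [535. 236. 400.] [454. 231. 400.] [-6182.  2249.   400.]
450 [550. 232. 450.] [623. 126. 450.] [1878.  -16.  450.] [1796. -271.  450.] [522. 213. 450.] [447. 208. 450.] [-2601.  1132.   450.]
500 [533. 207. 500.] [599. 111. 500.] [-1199.   573.   500.] [-1160.   697.   500.] [508. 190. 500.] [441. 185. 500.] [980.  15. 500.]
550 [517. 182. 550.] [576.  96. 550.] [-4277.  1163.   550.] [-4116.  1666.   550.] [494. 166. 550.] [435. 162. 550.] [ 4561. -1103.   550.]
600 [500. 157. 600.] [552.  82. 600.] [-7355.  1752.   600.] [-7072.  2634.   600.] [481. 143. 600.] [428. 139. 600.] [ 8143. -2220.   600.]
```

View pics/drill.png

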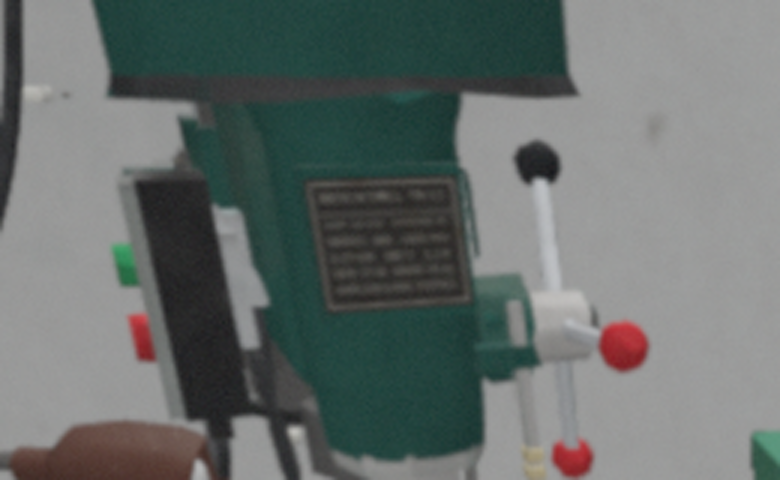

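View pics/drillt.png

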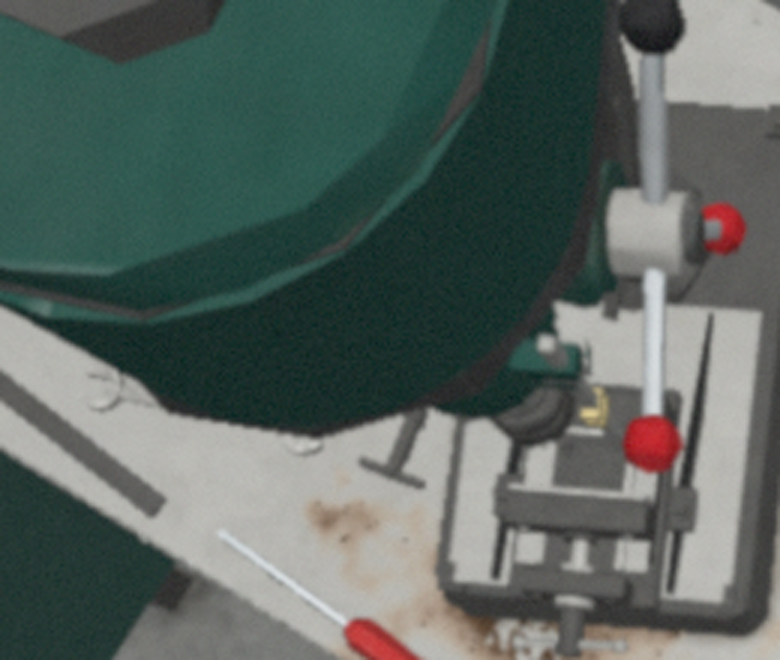

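```bash
python3 - <<'E'
from h import *
for z in (470,440,415):
  print(z)
  for u in [(203,3),(195,77),(188,93),(180,103),(157,128),(133,138),(103,144),(57,137),(185,120),(170,145),(218,147)]: print(u,onz("top",u,z).round(0)[:2],end=' ')
# body: bottom front of the head in the scene, column position from chuck
print()
for u,v in [((180,135),(145,210)),((187,114),(0,0))]:
  if v[0]: print(tri(("top",u),("scene",v)))
# scene rays: depth range along x for points of head body
for uv in [(157,103),(105,103),(155,58),(101,60),(160,150),(192,28),(38,30)]:
  o,v=ray("scene",uv); 
  for x in (560,600,640): print(uv,(o+v*(x-o[0])/v[0]).round(0),end=' ')
  print()
print(onz("top",(105,200),535),onz("top",(349,133),580),onz("top",(300,115),535),onz("top",(300,208),535))
E
```

```text
470
(203, 3) [706. 110.] (195, 77) [617. 115.] (188, 93) [598. 122.] (180, 103) [587. 130.] (157, 128) [558. 154.] (133, 138) [547. 180.] (103, 144) [540. 213.] (57, 137) [548. 266.] (185, 120) [567. 123.] (170, 145) [539. 138.] (218, 147) [537.  86.] 440
(203, 3) [725. 119.] (195, 77) [631. 123.] (188, 93) [612. 131.] (180, 103) [599. 139.] (157, 128) [569. 165.] (133, 138) [557. 192.] (103, 144) [549. 228.] (57, 137) [558. 284.] (185, 120) [579. 132.] (170, 145) [549. 148.] (218, 147) [547.  92.] 415
(203, 3) [742. 125.] (195, 77) [643. 130.] (188, 93) [623. 138.] (180, 103) [610. 147.] (157, 128) [578. 174.] (133, 138) [565. 203.] (103, 144) [557. 240.] (57, 137) [566. 298.] (185, 120) [588. 140.] (170, 145) [557. 157.] (218, 147) [555.  98.] 
(array([649.90855837, 218.63999697, 179.02260409]), np.float64(0.7559289364235978))
(157, 103) [560. 195. 371.] (157, 103) [600. 185. 365.] (157, 103) [640. 175. 359.] 
(105, 103) [560. 266. 376.] (105, 103) [600. 260. 371.] (105, 103) [640. 253. 365.] 
(155, 58) [560. 189. 432.] (155, 58) [600. 179. 430.] (155, 58) [640. 169. 427.] 
(101, 60) [560. 261. 432.] (101, 60) [600. 255. 429.] (101, 60) [640. 248. 427.] 
(160, 150) [560. 200. 302.] (160, 150) [600. 191. 292.] (160, 150) [640. 181. 282.] 
(192, 28) [560. 131. 471.] (192, 28) [600. 118. 470.] (192, 28) [640. 105. 470.] 
(38, 30) [560. 328. 469.] (38, 30) [600. 325. 469.] (38, 30) [640. 322. 468.] 
[464.732386   175.79536054 535.        ] [516.00291506 -49.33845958 580.        ] [548.79179472  -5.66113533 535.        ] [459.57917107  -7.48200658 535.        ]
```

```bash
python3 - <<'E'
from h import *
a=cv2.imread("pics/t1.png"); crop(a,60,80,420,280,2.2,"pics/lt.png")
a=cv2.imread("pics/s1.png"); crop(a,160,0,420,200,3,"pics/ls.png")
E
```

```text
(no output)
```

View pics/lt.png

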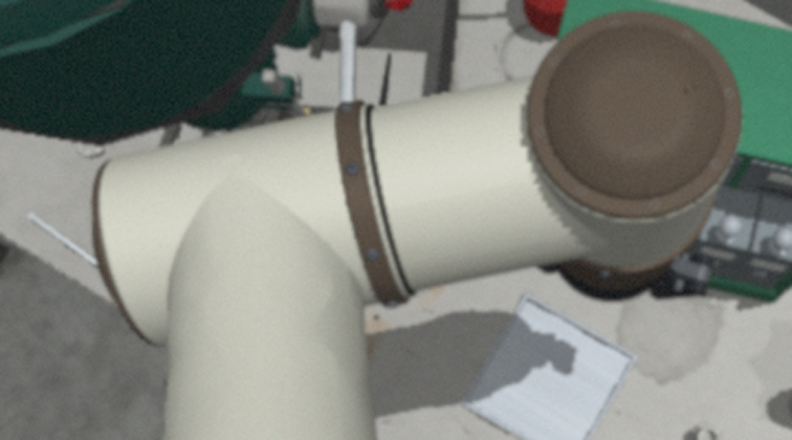

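View pics/ls.png

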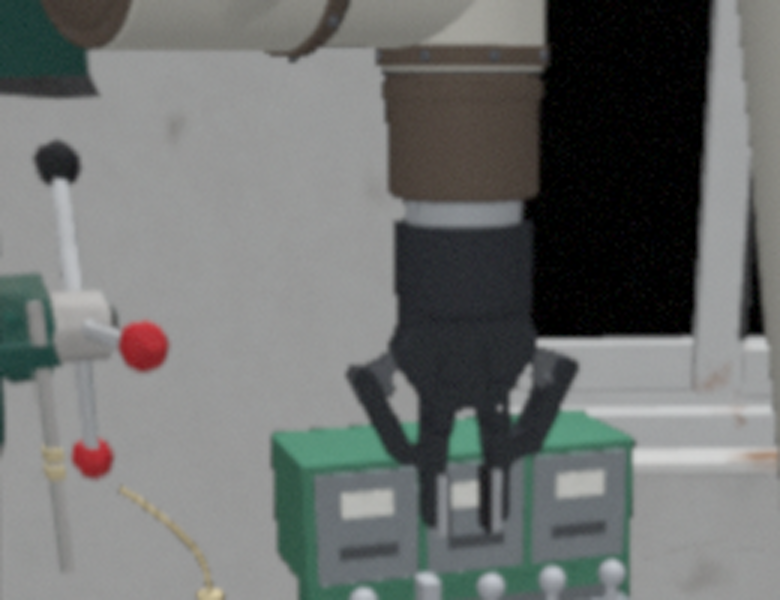

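```bash
python3 -m jog '[{"offset":[0,0,0.012],"roll":0,"gripper":0.024},{"offset":[0,0,0.025],"roll":0,"gripper":0.024},{"offset":[0,0,0.038],"roll":0,"gripper":0.024},{"offset":[0,0,0.052],"roll":0,"gripper":0.024},{"offset":[0,0,0.066],"roll":0,"gripper":0.024},{"offset":[0,0,0.078],"roll":0,"gripper":0.024},{"offset":[0,0,0.085],"roll":0,"gripper":0.024},{"offset":[0,0,0.085],"roll":0,"gripper":0.024}]'
python3 - <<'E'
from h import *
t=eyes.capture("top");s=eyes.capture("scene");cv2.imwrite("pics/t2.png",t);cv2.imwrite("pics/s2.png",s)
plan(rk(-75,43.5,163),-12.31)
crop(s,60,0,400,250,2.35,"pics/s2c.png");crop(t,60,60,420,280,2.2,"pics/t2c.png")
E
```

```text
t: 2.6
eef_pos: [515.7, -46.7, 159.2]
ee_rot: [0.0, 0.994, -0.107, -0.001]
force: [-0.5, 0.1, 0.7]
grip_width: 24.2
t 2.7 pos [516.9 -46.8 160.6] ang -12.27 off mm [23.6  1.7 -2.4] roll 0.0007 F [0.7 0.9 0.8] w 24.0
```

View pics/s2c.png

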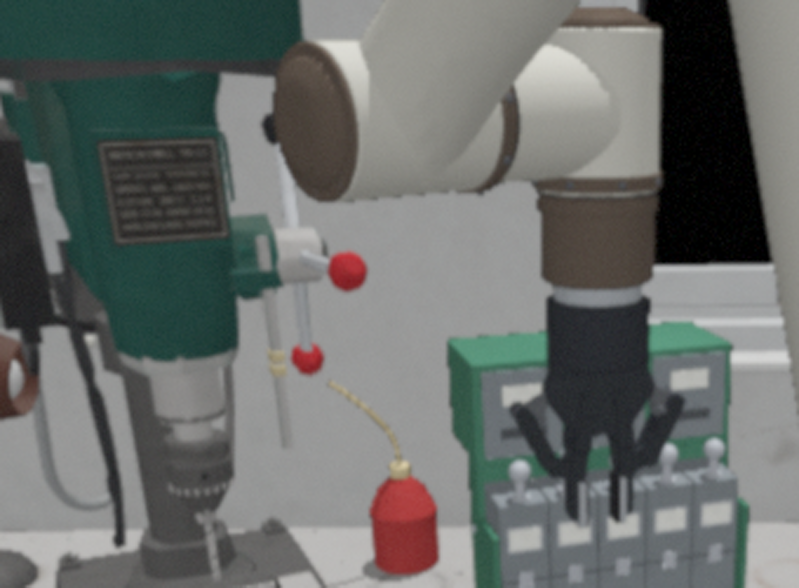

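View pics/t2c.png

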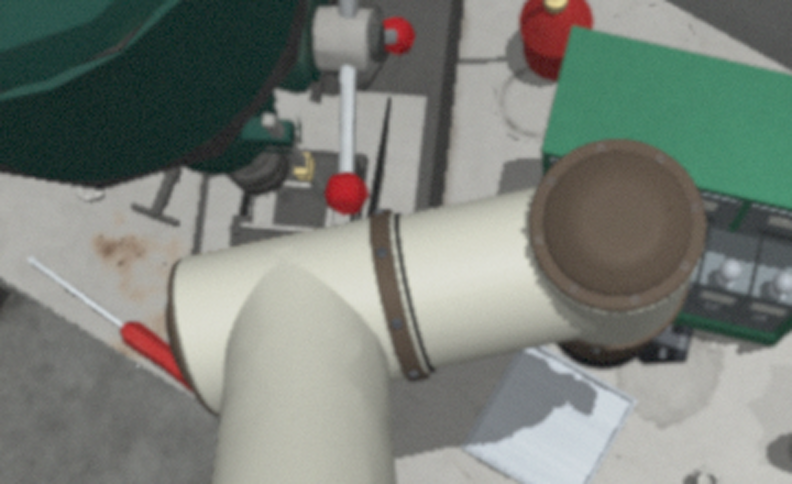

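```bash
python3 - <<'E'
from h import *
from scipy.optimize import least_squares
s=readout.observe(); print(s['qpos'].round(3))
q1=s['qpos'][0]; T=s['eef_pos']
lat=np.array([-np.sin(q1),np.cos(q1),0]); fwd=np.array([np.cos(q1),np.sin(q1),0])
print(T@lat)
for L in (205,216,225):
  for H in (275,280,285):
    c=T+L*lat+[0,0,H]
    P=[c+39*(fwd*np.cos(a)+np.array([0,0,1])*np.sin(a)) for a in np.radians(np.arange(0,360,10))]
    S=proj("scene",P);Tp=proj("top",P)
    print(L,H,"scene x",S[:,0].min().round(1),S[:,0].max().round(1),"y",S[:,1].min().round(1),S[:,1].max().round(1),"top x min",Tp[:,0].min().round(1),"y",Tp[:,1].min().round(1),Tp[:,1].max().round(1))
im=cv2.imread("pics/s2.png");crop(im,165,0,285,100,6,"pics/cap_s.png")
im=cv2.imread("pics/t2.png");crop(im,120,150,250,260,6,"pics/cap_t.png")
E
```

```text
[ 0.223  0.287 -0.371  0.    -0.912  1.134]
-159.8643794915925
205 275 scene x 184.7 217.7 y 26.0 89.5 top x min 150.5 y 177.9 244.6
205 280 scene x 184.3 217.4 y 21.7 85.6 top x min 148.8 y 176.8 244.1
205 285 scene x 183.8 217.0 y 17.4 81.7 top x min 147.1 y 175.7 243.7
216 275 scene x 177.4 210.3 y 26.1 90.3 top x min 140.5 y 179.9 246.5
216 280 scene x 176.9 209.9 y 21.8 86.4 top x min 138.7 y 178.8 246.1
216 285 scene x 176.5 209.5 y 17.4 82.4 top x min 136.9 y 177.7 245.6
225 275 scene x 171.3 204.1 y 26.2 90.9 top x min 132.4 y 181.5 248.1
225 280 scene x 170.8 203.7 y 21.8 87.0 top x min 130.5 y 180.5 247.7
225 285 scene x 170.3 203.2 y 17.3 83.0 top x min 128.7 y 179.4 247.3
```

View pics/cap_s.png

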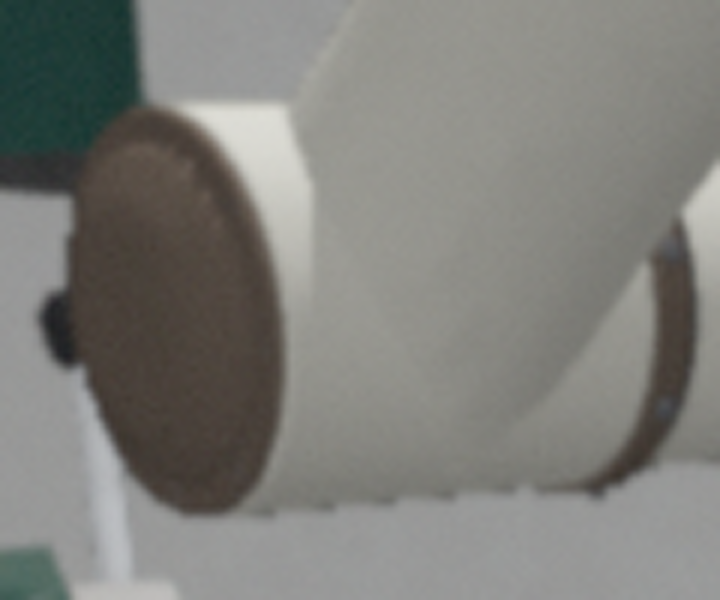

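View pics/cap_t.png

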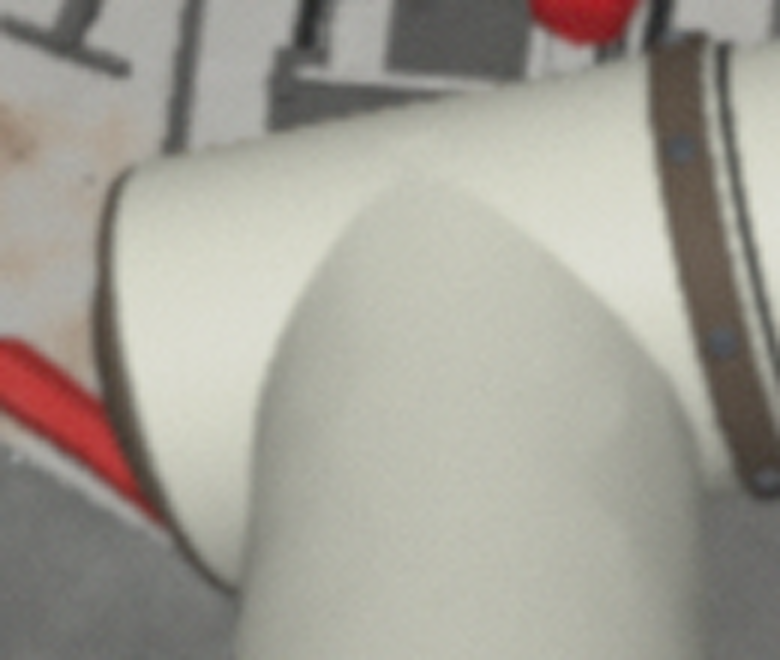

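```bash
python3 -m jog '[{"offset":[0,0,0],"roll":0,"gripper":0.085},{"offset":[0,0,-0.01],"roll":0,"gripper":0.085},{"offset":[0,0,-0.02],"roll":0,"gripper":0.085},{"offset":[0,0,-0.03],"roll":0,"gripper":0.085},{"offset":[0,0,-0.04],"roll":0,"gripper":0.085},{"offset":[0,0,-0.04],"roll":0,"gripper":0.085},{"offset":[0,0,-0.04],"roll":0,"gripper":0.085},{"offset":[0,0,-0.04],"roll":0,"gripper":0.085}]'
python3 - <<'E'
from h import *
s=eyes.capture("scene");cv2.imwrite("pics/s3.png",s)
plan(rk(-75,43.5,163),-12.31)
crop(s,260,90,370,200,5.4,"pics/s3c.png")
im=cv2.imread("pics/s2.png");crop(im,260,120,370,230,5.4,"pics/s2g.png")
E
```

```text
t: 3.5
eef_pos: [516.4, -47.0, 199.9]
ee_rot: [0.0, 0.994, -0.107, -0.0]
force: [0.6, -0.2, -0.2]
grip_width: 84.9
t 3.55 pos [516.4 -47.1 199.8] ang -12.31 off mm [24.   1.3 36.8] roll -0.0 F [0.1 0.2 0.2] w 85.2
```

View pics/s3c.png

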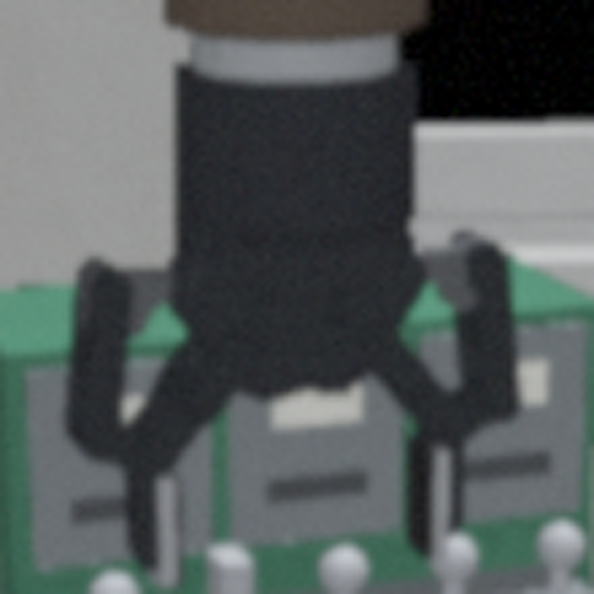

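View pics/s2g.png

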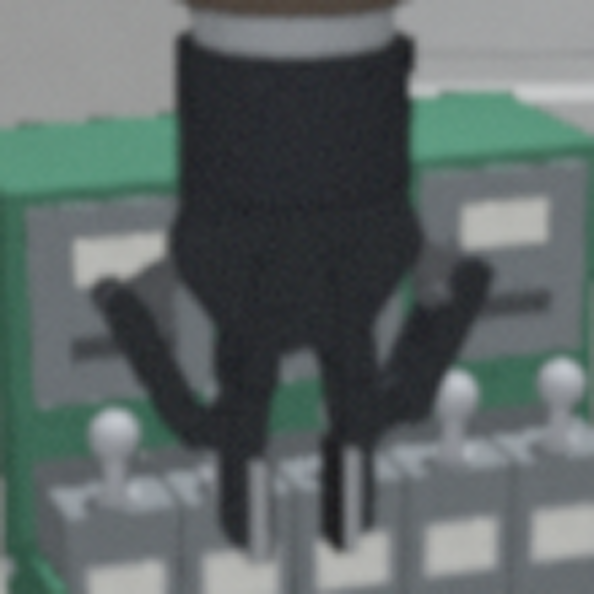

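```bash
cat > clr.py <<'E'
from h import *
import cv2
rim_px=[(203,3),(195,77),(188,93),(180,103),(169,117),(157,128),(145,134),(133,138),(118,142),(103,144),(80,143),(57,137)]
def rim(z): return np.array([onz("top",u,z)[:2] for u in rim_px])
def clear(T,L=215,H=283,r=41,zr=465):
    rr=np.hypot(T[0],T[1]); q1=np.arcsin(160/rr)+np.arctan2(T[1],T[0])
    lat=np.array([-np.sin(q1),np.cos(q1)]);f=np.array([np.cos(q1),np.sin(q1)])
    R=rim(zr); poly=np.vstack([R,[[760,300],[760,110]]]).astype(np.float32)
    h=max(0,zr-(T[2]+H))
    if h>r: return 99.
    hw=np.sqrt(r*r-h*h)
    d=[-cv2.pointPolygonTest(poly,tuple(map(float,np.array(T[:2])+l*lat+hw*f)),True) for l in np.arange(0,L+.1,3)]
    return round(min(d),1)
E
python3 - <<'E'
from clr import *
print(rim(465).round(0).tolist())
for y in (43.5,33,23,13): 
  for z in (150,157,163):
    print(y,z,[(x,clear(rk(x,y,z))) for x in (-33,-36,-40,-45,-50,-55,-60)])
print("now",clear(readout.observe()['eef_pos']))
E
```

```text
[[709.0, 112.0], [619.0, 116.0], [601.0, 123.0], [589.0, 131.0], [573.0, 143.0], [560.0, 156.0], [553.0, 169.0], [548.0, 182.0], [544.0, 199.0], [541.0, 215.0], [542.0, 242.0], [549.0, 269.0]]
43.5 150 [(-33, -4.2), (-36, -2.3), (-40, 0.3), (-45, 3.9), (-50, 8.4), (-55, 12.9), (-60, 17.4)]
43.5 157 [(-33, -9.8), (-36, -7.9), (-40, -5.3), (-45, -2.1), (-50, 1.9), (-55, 6.4), (-60, 10.9)]
43.5 163 [(-33, -13.0), (-36, -11.0), (-40, -8.5), (-45, -5.2), (-50, -1.8), (-55, 2.7), (-60, 7.2)]
33 150 [(-33, 1.9), (-36, 3.8), (-40, 6.4), (-45, 9.6), (-50, 12.8), (-55, 16.3), (-60, 20.7)]
33 157 [(-33, -3.0), (-36, -1.6), (-40, 0.8), (-45, 4.0), (-50, 7.2), (-55, 10.5), (-60, 14.2)]
33 163 [(-33, -5.6), (-36, -4.2), (-40, -2.3), (-45, 0.9), (-50, 4.1), (-55, 7.4), (-60, 10.7)]
23 150 [(-33, 8.9), (-36, 10.3), (-40, 12.2), (-45, 15.3), (-50, 18.5), (-55, 21.8), (-60, 25.0)]
23 157 [(-33, 4.2), (-36, 5.6), (-40, 7.4), (-45, 9.8), (-50, 13.0), (-55, 16.2), (-60, 19.4)]
23 163 [(-33, 1.6), (-36, 3.0), (-40, 4.8), (-45, 7.1), (-50, 9.9), (-55, 13.1), (-60, 16.3)]
13 150 [(-33, 16.0), (-36, 17.4), (-40, 19.2), (-45, 21.5), (-50, 24.3), (-55, 27.5), (-60, 30.7)]
13 157 [(-33, 11.4), (-36, 12.8), (-40, 14.6), (-45, 16.9), (-50, 19.2), (-55, 22.0), (-60, 25.2)]
13 163 [(-33, 8.8), (-36, 10.2), (-40, 12.0), (-45, 14.3), (-50, 16.6), (-55, 19.0), (-60, 22.1)]
now 40.9
```

```bash
python3 - <<'E'
from clr import *
for z in (176,180,190,200): print(z,[(x,clear(rk(x,43.5,z))) for x in (-68,-71,-75,-85)])
E
python3 -m jog '[{"offset":[0,0,0],"roll":0.149,"gripper":0.085},{"offset":[0,0,0],"roll":0.298,"gripper":0.085},{"offset":[0,0,0],"roll":0.447,"gripper":0.085},{"offset":[0,0,0],"roll":0.596,"gripper":0.085},{"offset":[0,0,0],"roll":0.745,"gripper":0.085},{"offset":[0,0,0],"roll":0.894,"gripper":0.085},{"offset":[0,0,0],"roll":1.043,"gripper":0.085},{"offset":[0,0,0],"roll":1.192,"gripper":0.085}]'
python3 -c "
from h import *
plan(rk(-72,43.5,195),-102.31)"
```

```text
176 [(-68, 10.4), (-71, 13.2), (-75, 17.0), (-85, 27.2)]
180 [(-68, 10.1), (-71, 12.8), (-75, 16.6), (-85, 26.8)]
190 [(-68, 10.0), (-71, 12.7), (-75, 16.6), (-85, 26.7)]
200 [(-68, 10.0), (-71, 12.7), (-75, 16.6), (-85, 26.7)]
t: 4.35
eef_pos: [516.5, -47.1, 199.7]
ee_rot: [0.001, 0.761, -0.649, -0.0]
force: [0.6, -0.6, 0.4]
grip_width: 85.0
t 4.35 pos [516.5 -47.1 199.7] ang -80.96 off mm [ 11.  -24.6   4.7] roll 0.3726 F [ 0.6 -0.6  0.4] w 85.0
```

```bash
python3 -m jog '[{"offset":[0,0,0],"roll":0.13,"gripper":0.085},{"offset":[0,0,0],"roll":0.26,"gripper":0.085},{"offset":[0,0,0],"roll":0.373,"gripper":0.085},{"offset":[0.003,-0.006,0],"roll":0.373,"gripper":0.085},{"offset":[0.006,-0.013,0.002],"roll":0.373,"gripper":0.085},{"offset":[0.009,-0.020,0.004],"roll":0.373,"gripper":0.085},{"offset":[0.011,-0.0245,0.005],"roll":0.373,"gripper":0.085},{"offset":[0.011,-0.0245,0.005],"roll":0.373,"gripper":0.085}]'
python3 - <<'E'
from h import *
plan(rk(-72,43.5,179),-102.31)
s=eyes.capture("scene");cv2.imwrite("pics/s4.png",s);t=eyes.capture("top");cv2.imwrite("pics/t4.png",t)
crop(s,170,0,400,280,2.1,"pics/s4a.png")
crop(s,260,110,370,220,5.4,"pics/s4c.png");crop(t,270,70,450,220,4.4,"pics/t4c.png")
E
```

```text
t: 5.15
eef_pos: [543.4, -54.1, 194.7]
ee_rot: [-0.0, -0.63, 0.777, 0.0]
force: [-0.3, 0.1, 1.1]
grip_width: 84.9
t 5.15 pos [543.4 -54.1 194.7] ang -101.97 off mm [ 0.2  0.9 15.7] roll 0.0059 F [-0.3  0.1  1.1] w 84.9
```

View pics/s4c.png

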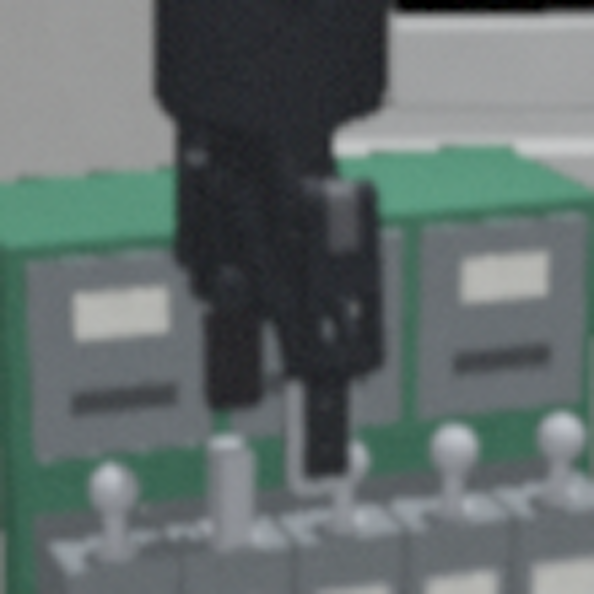

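View pics/t4c.png

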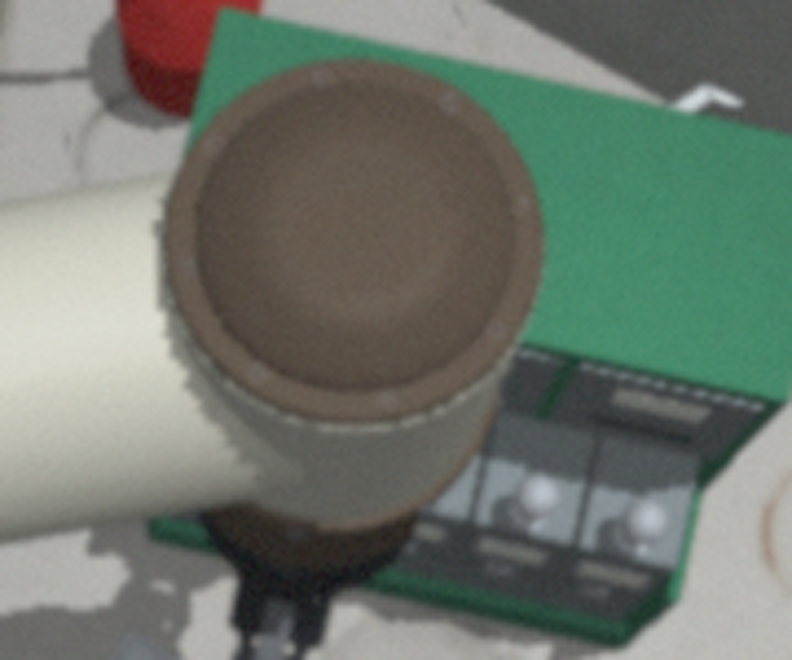

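View pics/s4a.png

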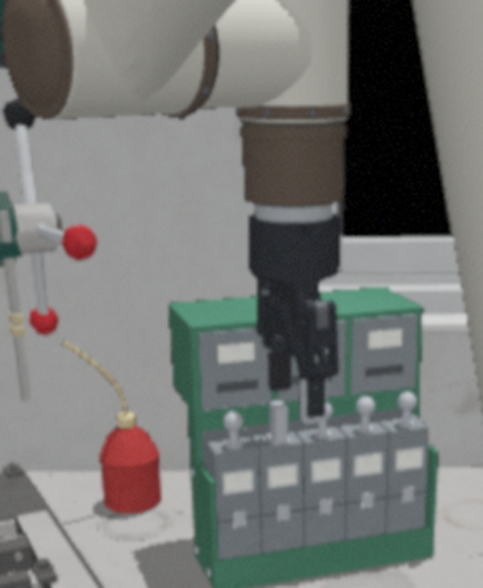

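```bash
python3 - <<'E'
from h import *
print(proj("scene",[rk(-22,43.5,z) for z in (178,190,195)]), proj("scene",[rk(-72+42.5,43.5-11,194),rk(-72+42.5,43.5+11,194),rk(-72+57,43.5-11,194)]))
E
python3 -m jog '[{"offset":[0,-0.001,0.003],"roll":0.005,"gripper":0.085},{"offset":[0,-0.001,0.006],"roll":0.005,"gripper":0.085},{"offset":[0,-0.001,0.009],"roll":0.005,"gripper":0.085},{"offset":[0,-0.001,0.011],"roll":0.005,"gripper":0.085},{"offset":[0,-0.001,0.012],"roll":0.005,"gripper":0.085},{"offset":[0,-0.001,0.013],"roll":0.005,"gripper":0.085},{"offset":[0,-0.001,0.013],"roll":0.005,"gripper":0.085},{"offset":[0,-0.001,0.013],"roll":0.005,"gripper":0.085}]'

```

```text
[[302.19631226 192.09729033]
 [302.09785591 186.17563323]
 [302.05650407 183.68968433]] [[308.71502853 184.73207304]
 [297.7483337  185.92706162]
 [306.37171012 182.55822609]]
t: 6.05
eef_pos: [543.8, -54.1, 182.4]
ee_rot: [0.0, -0.628, 0.779, -0.0]
force: [0.2, -0.2, -0.7]
grip_width: 85.0
```

```bash
python3 -m jog '[{"offset":[0,0,0.0005],"roll":0,"gripper":0.085},{"offset":[0,0,0.001],"roll":0,"gripper":0.085},{"offset":[0,0,0.0015],"roll":0,"gripper":0.085},{"offset":[0,0,0.002],"roll":0,"gripper":0.085},{"offset":[0,0,0.0025],"roll":0,"gripper":0.085},{"offset":[0,0,0.0025],"roll":0,"gripper":0.085},{"offset":[0,0,0.0025],"roll":0,"gripper":0.085},{"offset":[0,0,0.0025],"roll":0,"gripper":0.085}]'
python3 -m jog '[{"offset":[0,0,0.0005],"roll":0,"gripper":0.085},{"offset":[0,0,0.001],"roll":0,"gripper":0.085},{"offset":[0,0,0.001],"roll":0,"gripper":0.085},{"offset":[0,0,0.001],"roll":0,"gripper":0.085},{"offset":[0,0,0.001],"roll":0,"gripper":0.085},{"offset":[0,0,0.001],"roll":0,"gripper":0.085},{"offset":[0,0,0.001],"roll":0,"gripper":0.085},{"offset":[0,0,0.001],"roll":0,"gripper":0.085}]'

```

```text
t: 6.85
eef_pos: [543.7, -54.1, 179.8]
ee_rot: [0.0, -0.628, 0.779, -0.0]
force: [0.1, 0.1, 0.5]
grip_width: 84.9
t: 7.65
eef_pos: [543.8, -54.1, 179.0]
ee_rot: [0.0, -0.628, 0.779, -0.0]
force: [-2.0, 0.7, 3.5]
grip_width: 85.3
```

```bash
python3 -m jog '[{"offset":[0,0,0.0008],"roll":0,"gripper":0.085},{"offset":[0,0.002,0.001],"roll":0,"gripper":0.085},{"offset":[0,0.004,0.0009],"roll":0,"gripper":0.085},{"offset":[0,0.0065,0.0007],"roll":0,"gripper":0.085},{"offset":[0,0.009,0.0005],"roll":0,"gripper":0.085},{"offset":[0,0.0115,0.0003],"roll":0,"gripper":0.085},{"offset":[0,0.014,0.0001],"roll":0,"gripper":0.085},{"offset":[0,0.014,0.0001],"roll":0,"gripper":0.085}]'
python3 - <<'E'
from h import *
s=eyes.capture("scene");cv2.imwrite("pics/s5.png",s)
crop(s,260,110,370,270,4.5,"pics/s5c.png")
E
```

```text
t: 8.45
eef_pos: [529.7, -51.0, 178.8]
ee_rot: [-0.0, -0.628, 0.779, 0.0]
force: [0.2, -0.4, 5.5]
grip_width: 84.9
```

View pics/s5c.png

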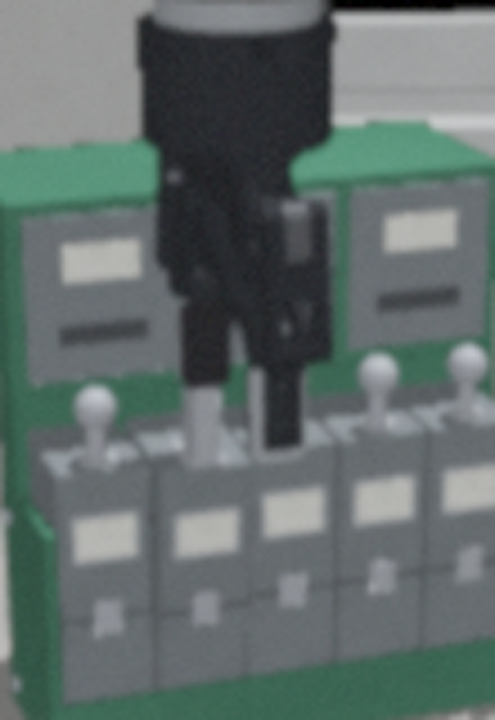

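```bash
python3 -m jog '[{"offset":[0,0.003,0],"roll":0,"gripper":0.085},{"offset":[0,0.006,0],"roll":0,"gripper":0.085},{"offset":[0,0.009,0.0002],"roll":0,"gripper":0.085},{"offset":[0,0.0125,0.0003],"roll":0,"gripper":0.085},{"offset":[0,0.016,0.0005],"roll":0,"gripper":0.085},{"offset":[0,0.0195,0.0009],"roll":0,"gripper":0.085},{"offset":[0,0.023,0.0014],"roll":0,"gripper":0.085},{"offset":[0,0.025,0.0017],"roll":0,"gripper":0.085}]'
python3 - <<'E'
from h import *
s=eyes.capture("scene");cv2.imwrite("pics/s6.png",s)
crop(s,260,110,370,270,4.5,"pics/s6c.png")
E
```

```text
t: 9.3
eef_pos: [504.8, -45.8, 176.6]
ee_rot: [-0.0, -0.628, 0.779, 0.0]
force: [-0.2, 0.3, 0.5]
grip_width: 85.1
```

View pics/s6c.png

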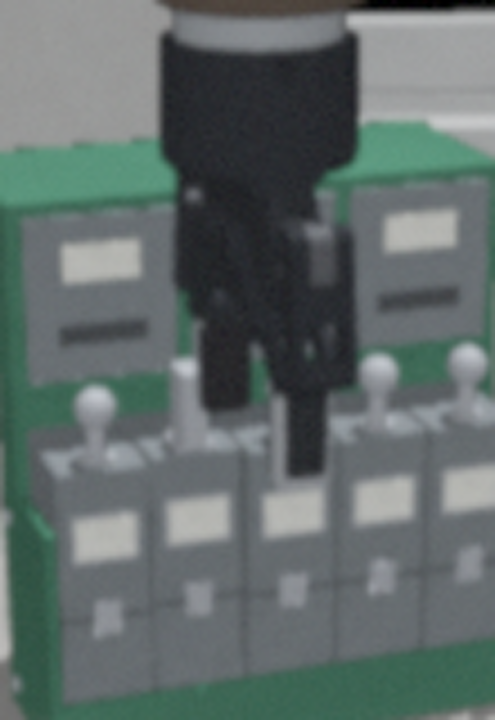

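```bash
python3 -m jog '[{"offset":[0,0,-0.008],"roll":0,"gripper":0.085},{"offset":[0,0,-0.015],"roll":0,"gripper":0.085},{"offset":[0,-0.012,-0.015],"roll":0,"gripper":0.085},{"offset":[0,-0.025,-0.015],"roll":0,"gripper":0.085},{"offset":[0,-0.037,-0.015],"roll":0,"gripper":0.085},{"offset":[0,-0.037,-0.010],"roll":0,"gripper":0.085},{"offset":[0,-0.037,-0.005],"roll":0,"gripper":0.085},{"offset":[0,-0.037,-0.004],"roll":0,"gripper":0.085}]'
python3 - <<'E'
from h import *
plan(rk(-74,43.5,179),-102.31)
s=eyes.capture("scene");cv2.imwrite("pics/s7.png",s)
crop(s,260,110,370,270,4.5,"pics/s7c.png")
E
```

```text
t: 10.15
eef_pos: [540.7, -53.8, 179.5]
ee_rot: [-0.001, -0.627, 0.779, 0.001]
force: [-0.2, 0.6, 0.5]
grip_width: 85.0
t 10.15 pos [540.7 -53.8 179.5] ang -102.29 off mm [-0.1  0.2  0.5] roll 0.0004 F [-0.2  0.6  0.5] w 85.0
```

View pics/s7c.png

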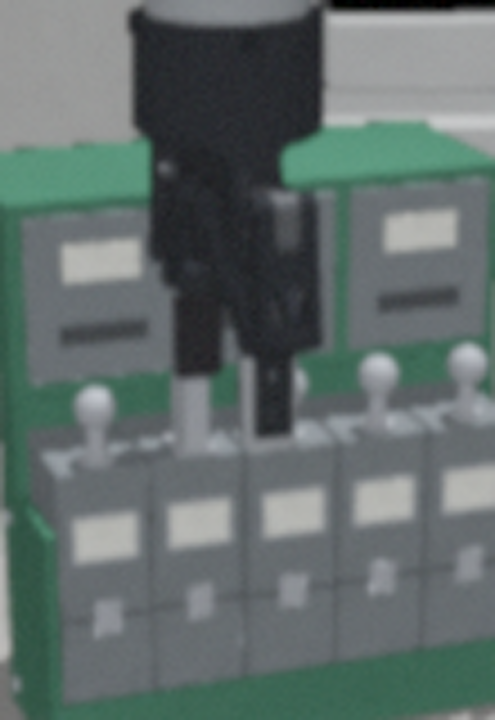

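```bash
python3 -m jog '[{"offset":[0,0,0.001],"roll":0,"gripper":0.085},{"offset":[0,0,0.0015],"roll":0,"gripper":0.085},{"offset":[0,0,0.0015],"roll":0,"gripper":0.085},{"offset":[0,0,0.002],"roll":0,"gripper":0.085},{"offset":[0,0,0.002],"roll":0,"gripper":0.085},{"offset":[0,0,0.002],"roll":0,"gripper":0.085},{"offset":[0,0,0.002],"roll":0,"gripper":0.085},{"offset":[0,0,0.002],"roll":0,"gripper":0.085}]'

```

```text
t: 11.0
eef_pos: [541.8, -53.6, 179.1]
ee_rot: [0.0, -0.628, 0.779, -0.0]
force: [-0.3, 0.4, 0.3]
grip_width: 84.9
```

```bash
python3 -m jog '[{"offset":[0,0,0.001],"roll":0,"gripper":0.085},{"offset":[0,0,0.0015],"roll":0,"gripper":0.085},{"offset":[0,0,0.0015],"roll":0,"gripper":0.085},{"offset":[0,0,0.0015],"roll":0,"gripper":0.085},{"offset":[0,0,0.0015],"roll":0,"gripper":0.085},{"offset":[0,0,0.0015],"roll":0,"gripper":0.085},{"offset":[0,0,0.0015],"roll":0,"gripper":0.085},{"offset":[0,0,0.0015],"roll":0,"gripper":0.085}]'

```

```text
t: 11.8
eef_pos: [542.3, -53.8, 179.0]
ee_rot: [0.001, -0.628, 0.778, -0.001]
force: [-2.0, 0.9, 6.1]
grip_width: 84.8
```

```bash
python3 -m jog '[{"offset":[0,0,0.001],"roll":0,"gripper":0.085},{"offset":[0,0,0.002],"roll":0,"gripper":0.085},{"offset":[0,0,0.003],"roll":0,"gripper":0.085},{"offset":[0,0.002,0.003],"roll":0,"gripper":0.085},{"offset":[0,0.005,0.003],"roll":0,"gripper":0.085},{"offset":[0,0.009,0.003],"roll":0,"gripper":0.085},{"offset":[0,0.013,0.003],"roll":0,"gripper":0.085},{"offset":[0,0.017,0.003],"roll":0,"gripper":0.085}]'
python3 - <<'E'
from h import *
s=eyes.capture("scene");cv2.imwrite("pics/s8.png",s)
crop(s,260,110,370,270,4.5,"pics/s8c.png")
E
```

```text
t: 12.6
eef_pos: [528.1, -50.1, 177.8]
ee_rot: [0.003, -0.628, 0.778, -0.003]
force: [0.3, -0.4, 9.1]
grip_width: 85.4
```

View pics/s8c.png

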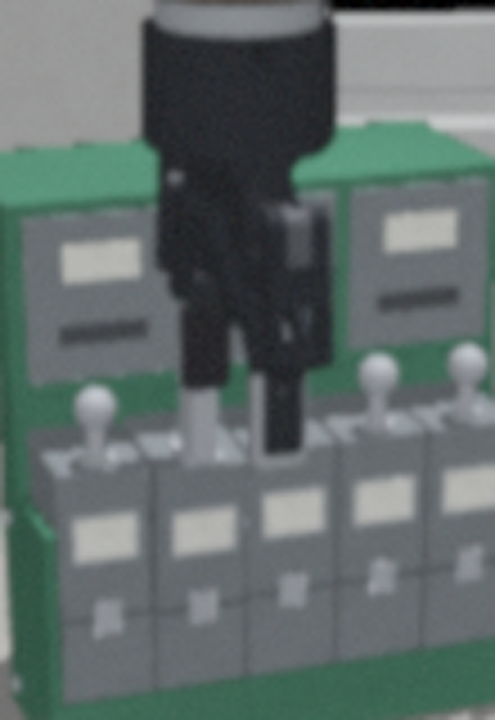

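```bash
python3 -m jog '[{"offset":[0,0.001,0.001],"roll":0,"gripper":0.085},{"offset":[0,0.003,0.002],"roll":0,"gripper":0.085},{"offset":[0,0.005,0.0025],"roll":0,"gripper":0.085},{"offset":[0,0.007,0.0025],"roll":0,"gripper":0.085},{"offset":[0,0.009,0.0025],"roll":0,"gripper":0.085},{"offset":[0,0.011,0.0025],"roll":0,"gripper":0.085},{"offset":[0,0.011,0.0025],"roll":0,"gripper":0.085},{"offset":[0,0.011,0.0025],"roll":0,"gripper":0.085}]'
python3 - <<'E'
from h import *
s=eyes.capture("scene");cv2.imwrite("pics/s9.png",s)
crop(s,260,110,370,270,4.5,"pics/s9c.png")
E
```

```text
t: 13.45
eef_pos: [518.1, -47.8, 176.4]
ee_rot: [0.004, -0.628, 0.778, -0.004]
force: [-1.2, 0.3, 13.6]
grip_width: 84.7
```

View pics/s9c.png

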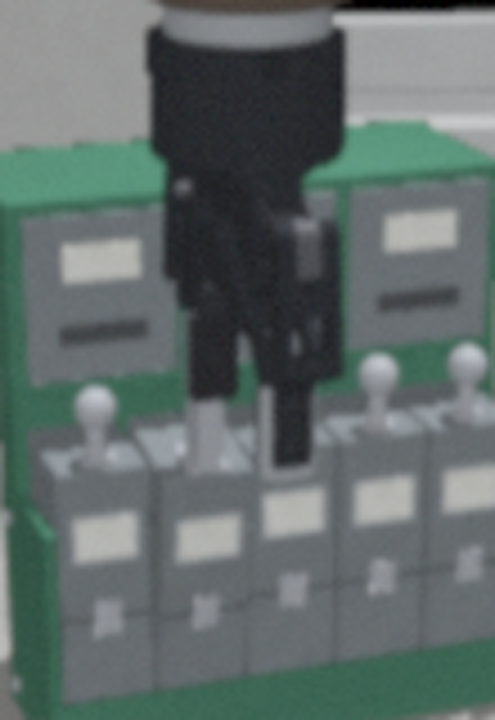

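```bash
python3 -m jog '[{"offset":[0,0.002,0.0005],"roll":0,"gripper":0.085},{"offset":[0,0.004,0.001],"roll":0,"gripper":0.085},{"offset":[0,0.006,0.0015],"roll":0,"gripper":0.085},{"offset":[0,0.008,0.002],"roll":0,"gripper":0.085},{"offset":[0,0.010,0.002],"roll":0,"gripper":0.085},{"offset":[0,0.012,0.0025],"roll":0,"gripper":0.085},{"offset":[0,0.012,0.0025],"roll":0,"gripper":0.085},{"offset":[0,0.012,0.0025],"roll":0,"gripper":0.085}]'
python3 - <<'E'
from h import *
s=eyes.capture("scene");cv2.imwrite("pics/s10.png",s)
crop(s,260,110,370,270,4.5,"pics/s10c.png")
E
```

```text
t: 14.3
eef_pos: [506.6, -45.2, 174.2]
ee_rot: [0.004, -0.628, 0.778, -0.004]
force: [-2.3, -0.8, 15.4]
grip_width: 85.3
```

View pics/s10c.png

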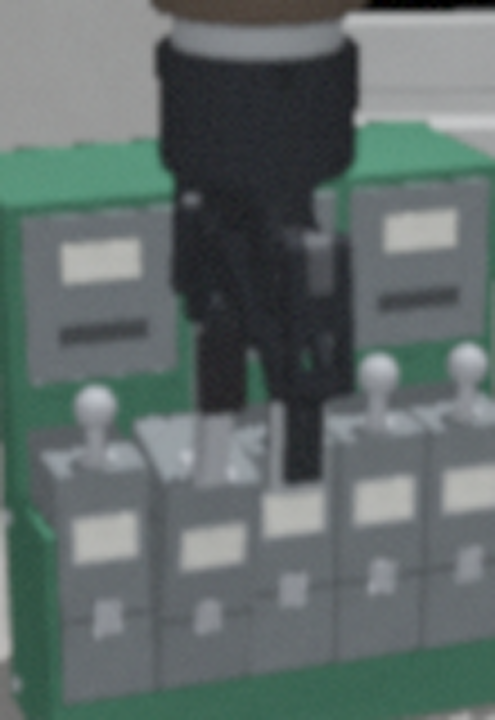

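```bash
cat > tilt.py <<'E'
from h import *
def label0():
    o,v=ray("scene",(304.2,226.2)); t=((rk(-30,0,0)-o)@rx)/(v@rx); p=o+t*v; return p
def toR(p): d=np.array(p)-RO; return np.array([d@rx,d@ry,p[2]])
def tiltest(uv):
    p=toR(label0()); h=p[2]-12
    o,v=ray("scene",uv)
    # plane y=p[1] in the rack frame
    t=((rk(0,p[1],0)-o)@ry)/(v@ry); q=toR(o+t*v)
    best=min((np.hypot(*(np.array([-32+22*np.tan(a)-h*np.sin(a),12+h*np.cos(a)])-q[[0,2]])),np.degrees(a)) for a in np.radians(np.arange(0,40,.5)))
    # generic: px match
    P=[rk(-32+22*np.tan(a)-h*np.sin(a),p[1],12+h*np.cos(a)) for a in np.radians(np.arange(0,40,.5))]
    d=np.linalg.norm(proj("scene",P)-np.array(uv),axis=1); i=d.argmin()
    return p.round(1),q.round(1),best,i*.5,d[i].round(2)
E
python3 - <<'E'
from tilt import *
for c in ((204,531),(208,538),(213,547)): print(tiltest((260+c[0]/4.5,110+c[1]/4.5)))
print(toR(readout.observe()['eef_pos']))
E
```

```text
(array([-30. ,  43. , 109.4]), array([-37.2,  43. , 108.4]), (np.float64(0.7465276315721805), np.float64(4.0)), np.float64(5.0), np.float64(0.21))
(array([-30. ,  43. , 109.4]), array([-42.9,  43. , 107.4]), (np.float64(1.0201540080914828), np.float64(8.5)), np.float64(9.5), np.float64(0.24))
(array([-30. ,  43. , 109.4]), array([-49.8,  43. , 105.9]), (np.float64(0.6769324059406452), np.float64(14.0)), np.float64(14.5), np.float64(0.14))
[-108.90391923   44.58350283  174.17664965]
```

```bash
python3 -m jog '[{"offset":[0,0.002,0.0004],"roll":0,"gripper":0.085},{"offset":[0,0.0045,0.0008],"roll":0,"gripper":0.085},{"offset":[0,0.007,0.0012],"roll":0,"gripper":0.085},{"offset":[0,0.0095,0.0018],"roll":0,"gripper":0.085},{"offset":[0,0.012,0.0024],"roll":0,"gripper":0.085},{"offset":[0,0.0145,0.003],"roll":0,"gripper":0.085},{"offset":[0,0.017,0.0036],"roll":0,"gripper":0.085},{"offset":[0,0.017,0.0036],"roll":0,"gripper":0.085}]'
python3 - <<'E'
from h import *
s=eyes.capture("scene");cv2.imwrite("pics/s11.png",s)
crop(s,260,110,370,270,4.5,"pics/s11c.png")
E
```

```text
t: 15.15
eef_pos: [487.2, -41.5, 168.0]
ee_rot: [0.002, -0.628, 0.778, -0.001]
force: [-3.8, 1.1, 9.3]
grip_width: 85.0
```

View pics/s11c.png

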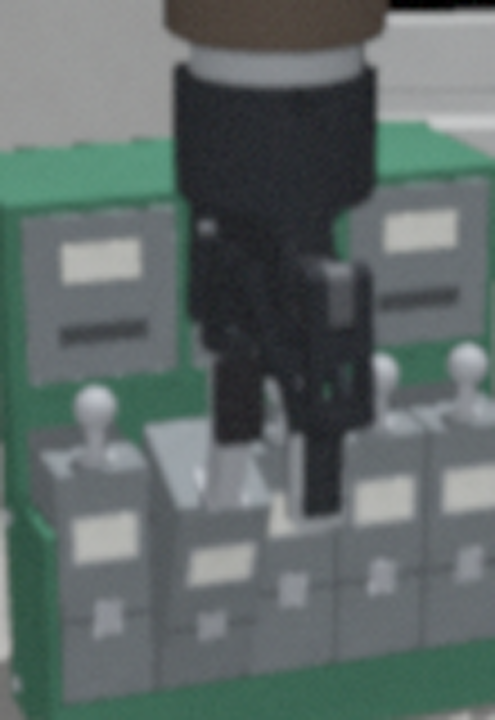

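```bash
python3 - <<'E'
from tilt import *
for c in ((221.5,564),): print(tiltest((260+c[0]/4.5,110+c[1]/4.5)))
print(toR(readout.observe()['eef_pos']))
E
```

```text
(array([-30. ,  43. , 109.4]), array([-61.4,  43. , 102.7]), (np.float64(1.2024694059671286), np.float64(23.0)), np.float64(22.5), np.float64(0.21))
[-128.57942659   44.0306261   168.05976246]
```

```bash
python3 -m jog '[{"offset":[0,0.0015,0.0006],"roll":0,"gripper":0.085},{"offset":[0,0.003,0.0012],"roll":0,"gripper":0.085},{"offset":[0,0.0045,0.0018],"roll":0,"gripper":0.085},{"offset":[0,0.006,0.0024],"roll":0,"gripper":0.085},{"offset":[0,0.0075,0.003],"roll":0,"gripper":0.085},{"offset":[0,0.009,0.0037],"roll":0,"gripper":0.085},{"offset":[0,0.0105,0.0044],"roll":0,"gripper":0.085},{"offset":[0,0.0105,0.0044],"roll":0,"gripper":0.085}]'
python3 - <<'E'
from tilt import *
s=eyes.capture("scene");cv2.imwrite("pics/s12.png",s)
crop(s,260,110,370,270,4.5,"pics/s12c.png")
E
```

```text
t: 16.0
eef_pos: [476.1, -39.3, 162.6]
ee_rot: [0.001, -0.628, 0.778, -0.001]
force: [-2.5, 0.7, 6.1]
grip_width: 85.2
```

View pics/s12c.png

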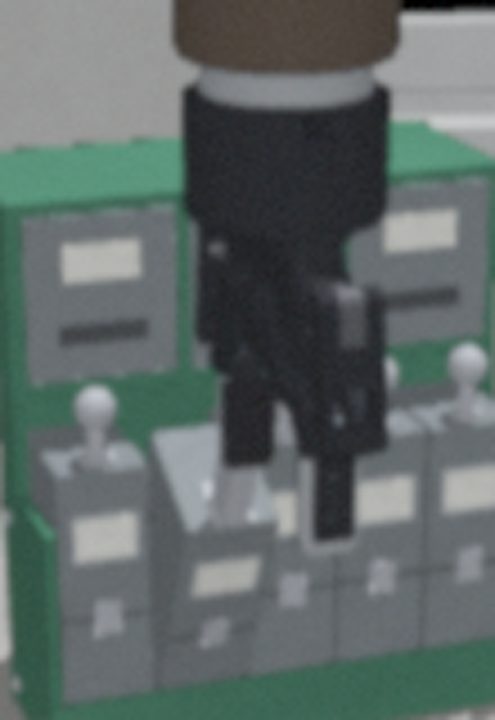

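```bash
python3 - <<'E'
from tilt import *
for c in ((224.5,576.5),): print(tiltest((260+c[0]/4.5,110+c[1]/4.5)))
print(toR(readout.observe()['eef_pos']))
for th in (24,26,28,30,32):
    a=np.radians(th); c,s=np.cos(a),np.sin(a); xf=-32+22*np.tan(a)
    P=[rk(xf+u*c-w*s,43.5+v,12+w*c+u*s) for u,v,w in ((0,-21,130),(0,21,130),(60,21,130),(10,0,166),(0,0,97.4))]
    print(th,((proj("scene",P)-[260,110])*4.5).round(0).tolist())
E
```

```text
(array([-30. ,  43. , 109.4]), array([-65.4,  43. ,  98.5]), (np.float64(0.18876799014688156), np.float64(27.5)), np.float64(27.5), np.float64(0.07))
[-139.86733409   43.82908885  162.6686798 ]
24 [[277.0, 509.0], [182.0, 522.0], [143.0, 424.0], [234.0, 437.0], [221.0, 568.0]]
26 [[280.0, 516.0], [185.0, 529.0], [146.0, 427.0], [237.0, 445.0], [222.0, 573.0]]
28 [[282.0, 523.0], [187.0, 536.0], [149.0, 430.0], [241.0, 454.0], [224.0, 578.0]]
30 [[285.0, 530.0], [189.0, 544.0], [151.0, 434.0], [244.0, 464.0], [225.0, 584.0]]
32 [[287.0, 538.0], [191.0, 551.0], [154.0, 438.0], [247.0, 473.0], [227.0, 589.0]]
```

```bash
python3 -m jog '[{"offset":[0,0,-0.001],"roll":0,"gripper":0.085},{"offset":[0,0,-0.002],"roll":0,"gripper":0.085},{"offset":[0,0,-0.003],"roll":0,"gripper":0.085},{"offset":[0,0,-0.005],"roll":0,"gripper":0.085},{"offset":[0,0,-0.008],"roll":0,"gripper":0.085},{"offset":[0,0,-0.012],"roll":0,"gripper":0.085},{"offset":[0,0,-0.018],"roll":0,"gripper":0.085},{"offset":[0,0,-0.025],"roll":0,"gripper":0.085}]'
python3 - <<'E'
from tilt import *
s=eyes.capture("scene");cv2.imwrite("pics/s13.png",s)
crop(s,260,110,370,270,4.5,"pics/s13c.png")
E
```

```text
t: 16.85
eef_pos: [475.8, -39.3, 187.0]
ee_rot: [-0.0, -0.628, 0.779, 0.0]
force: [1.0, -0.0, 0.1]
grip_width: 85.2
```

View pics/s13c.png

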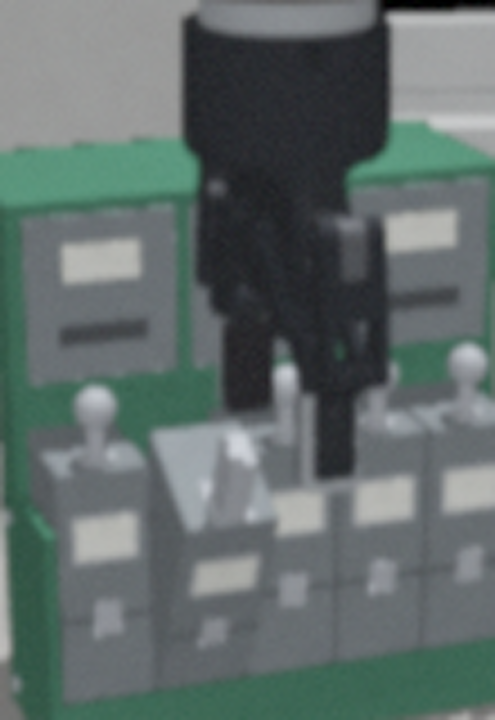

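```bash
python3 -m jog '[{"offset":[0,0,0],"roll":-0.149,"gripper":0.085},{"offset":[0,0,0],"roll":-0.298,"gripper":0.085},{"offset":[0,0,0],"roll":-0.447,"gripper":0.06},{"offset":[0,0,0],"roll":-0.596,"gripper":0.04},{"offset":[0,0,0],"roll":-0.745,"gripper":0.026},{"offset":[0,0,0],"roll":-0.894,"gripper":0.026},{"offset":[0,0,0],"roll":-1.043,"gripper":0.026},{"offset":[0,0,0],"roll":-1.192,"gripper":0.026}]'
python3 -c "
from tilt import *
plan(rk(-84,43.5,187),-12.31)
print(toR(readout.observe()['eef_pos']))"
```

```text
t: 17.7
eef_pos: [475.9, -39.3, 186.9]
ee_rot: [-0.0, 0.957, -0.289, 0.0]
force: [-0.6, 0.8, 0.0]
grip_width: 25.7
t 17.7 pos [475.9 -39.3 186.9] ang -33.61 off mm [ 52.5 -20.2  -0.1] roll -0.3718 F [-0.6  0.8  0. ] w 25.7
[-140.19853036   43.78022337  186.86624963]
```

```bash
python3 -m jog '[{"offset":[0,0,0],"roll":-0.13,"gripper":0.026},{"offset":[0,0,0],"roll":-0.26,"gripper":0.026},{"offset":[0,0,0],"roll":-0.372,"gripper":0.026},{"offset":[0.014,-0.0054,0],"roll":-0.372,"gripper":0.026},{"offset":[0.028,-0.0108,0],"roll":-0.372,"gripper":0.026},{"offset":[0.042,-0.0162,0],"roll":-0.372,"gripper":0.026},{"offset":[0.0525,-0.0202,0],"roll":-0.372,"gripper":0.026},{"offset":[0.0525,-0.0202,0],"roll":-0.372,"gripper":0.026}]'
python3 - <<'E'
from tilt import *
plan(rk(-84,43.5,150),-12.31)
print(toR(readout.observe()['eef_pos']))
s=eyes.capture("scene");cv2.imwrite("pics/s14.png",s)
crop(s,260,110,370,270,4.5,"pics/s14c.png")
E
```

```text
t: 18.5
eef_pos: [531.7, -52.1, 186.4]
ee_rot: [0.0, 0.994, -0.11, 0.0]
force: [-0.3, -1.2, -1.1]
grip_width: 26.2
t 18.5 pos [531.7 -52.1 186.4] ang -12.68 off mm [-1.1 -0.3 36.4] roll -0.0064 F [-0.3 -1.2 -1.1] w 26.2
[-82.94889765  43.221096   186.41043095]
```

View pics/s14c.png

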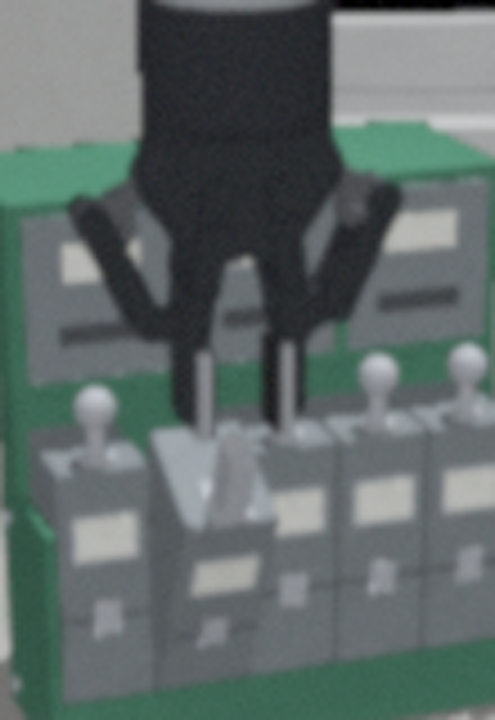

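```bash
python3 - <<'E'
from tilt import *
print(((proj("scene",[rk(-83,43.2,172),rk(-83-11,43.2,172),rk(-84,43.5,150)])-[260,110])*4.5).round(0))
s=cv2.imread("pics/s14.png");crop(s,290,185,335,240,12,"pics/s14d.png")
E
python3 -m jog '[{"offset":[-0.0002,0,0.005],"roll":-0.006,"gripper":0.026},{"offset":[-0.0005,0,0.010],"roll":-0.006,"gripper":0.026},{"offset":[-0.001,0,0.015],"roll":-0.006,"gripper":0.026},{"offset":[-0.001,0,0.020],"roll":-0.006,"gripper":0.026},{"offset":[-0.001,0,0.020],"roll":-0.006,"gripper":0.026},{"offset":[-0.001,0,0.020],"roll":-0.006,"gripper":0.026},{"offset":[-0.001,0,0.020],"roll":-0.006,"gripper":0.026},{"offset":[-0.001,0,0.020],"roll":-0.006,"gripper":0.026}]'
python3 - <<'E'
from h import *
s=eyes.capture("scene");cv2.imwrite("pics/s15.png",s)
crop(s,280,150,340,240,6.5,"pics/s15c.png")
E
```

```text
[[236. 429.]
 [245. 438.]
 [237. 480.]]
t: 19.35
eef_pos: [529.8, -51.6, 166.8]
ee_rot: [-0.0, 0.994, -0.107, 0.0]
force: [-0.2, -0.2, 0.3]
grip_width: 26.0
```

View pics/s14d.png

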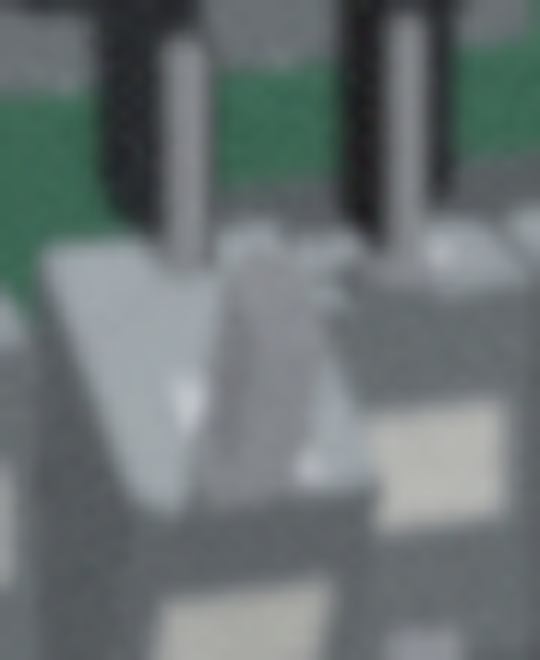

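View pics/s15c.png

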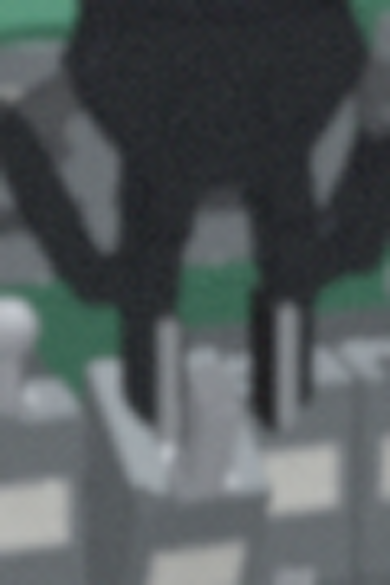

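```bash
python3 - <<'E'
from tilt import *
p=toR(readout.observe()['eef_pos']);print(p)
for th in (26,28):
  a=np.radians(th);c,s=np.cos(a),np.sin(a);xf=-32+22*np.tan(a)
  f=lambda u,v,w: rk(xf+u*c-w*s,43.5+v,12+w*c+u*s)
  print(th,((proj("scene",[f(0,6,166),f(0,-6,166),f(0,6,130),f(0,-6,130),f(0,21,130),f(0,-21,130)])-[290,185])*12).round(0).tolist())
E
```

```text
[-84.92152425  43.21143151 166.72299554]
26 [[254.0, 339.0], [329.0, 329.0], [224.0, 498.0], [296.0, 488.0], [132.0, 510.0], [386.0, 475.0]]
28 [[263.0, 365.0], [338.0, 355.0], [230.0, 517.0], [303.0, 507.0], [138.0, 530.0], [393.0, 495.0]]
```

```bash
python3 -m jog '[{"offset":[0.0005,0,0.005],"roll":0,"gripper":0.026},{"offset":[0.001,0,0.010],"roll":0,"gripper":0.026},{"offset":[0.001,0,0.015],"roll":0,"gripper":0.024},{"offset":[0.001,0,0.015],"roll":0,"gripper":0.020},{"offset":[0.001,0,0.015],"roll":0,"gripper":0.017},{"offset":[0.001,0,0.015],"roll":0,"gripper":0.014},{"offset":[0.001,0,0.015],"roll":0,"gripper":0.008},{"offset":[0.001,0,0.015],"roll":0,"gripper":0.008}]'
python3 - <<'E'
from h import *
s=eyes.capture("scene");cv2.imwrite("pics/s16.png",s)
crop(s,260,110,370,270,4.5,"pics/s16c.png")
E
```

```text
t: 20.2
eef_pos: [530.7, -51.9, 151.8]
ee_rot: [-0.0, 0.994, -0.107, 0.0]
force: [-0.2, -0.1, 0.8]
grip_width: 11.0
```

View pics/s16c.png

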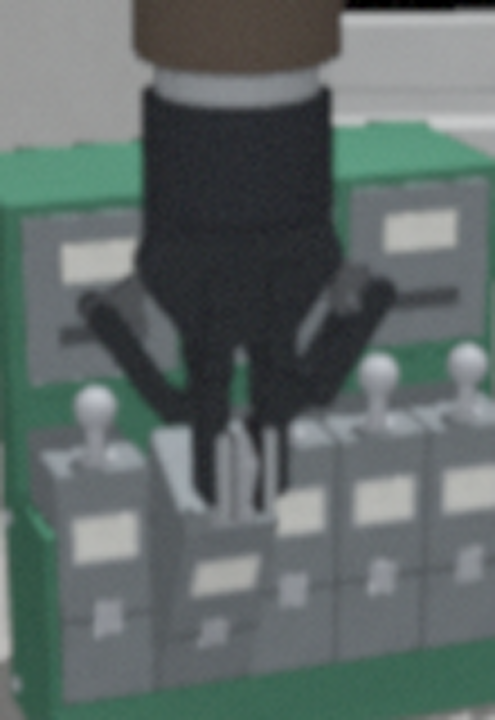

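```bash
python3 -m jog '[{"offset":[0,0,0],"roll":0,"gripper":0.004},{"offset":[0,0,-0.004],"roll":0,"gripper":0.004},{"offset":[0,0,-0.010],"roll":0,"gripper":0.004},{"offset":[0,0,-0.018],"roll":0,"gripper":0.004},{"offset":[0,0,-0.027],"roll":0,"gripper":0.004},{"offset":[0,0,-0.036],"roll":0,"gripper":0.004},{"offset":[0,0,-0.045],"roll":0,"gripper":0.004},{"offset":[0,0,-0.050],"roll":0,"gripper":0.004}]'
python3 - <<'E'
from h import *
s=eyes.capture("scene");cv2.imwrite("pics/s17.png",s)
crop(s,250,90,380,290,3,"pics/s17c.png")
E
```

```text
t: 21.05
eef_pos: [531.0, -51.9, 202.9]
ee_rot: [-0.0, 0.994, -0.107, 0.001]
force: [0.1, 0.3, -3.8]
grip_width: 11.0
```

View pics/s17c.png

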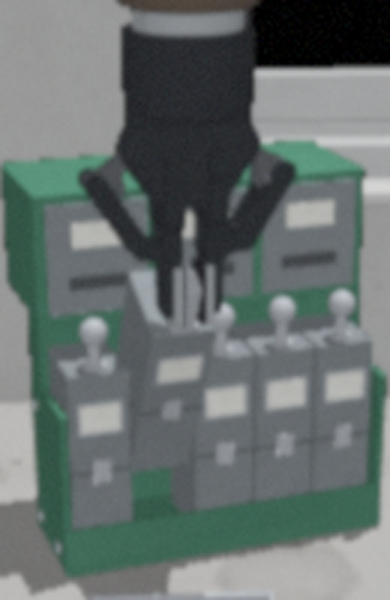

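```bash
python3 -m jog '[{"offset":[-0.004,0,-0.004],"roll":0,"gripper":0.004},{"offset":[-0.012,0,-0.008],"roll":0,"gripper":0.004},{"offset":[-0.024,0,-0.012],"roll":0,"gripper":0.004},{"offset":[-0.038,0,-0.016],"roll":0,"gripper":0.004},{"offset":[-0.052,0,-0.020],"roll":0,"gripper":0.004},{"offset":[-0.066,0,-0.022],"roll":0,"gripper":0.004},{"offset":[-0.078,0,-0.022],"roll":0,"gripper":0.004},{"offset":[-0.082,0,-0.022],"roll":0,"gripper":0.004}]'
python3 - <<'E'
from tilt import *
s=eyes.capture("scene");cv2.imwrite("pics/s18.png",s)
crop(s,220,60,400,300,2.5,"pics/s18c.png")
plan(rk(-165,-113,225),-12.31)
E
```

```text
t: 21.9
eef_pos: [448.8, -34.2, 223.7]
ee_rot: [-0.0, 0.994, -0.107, -0.0]
force: [0.9, 0.2, -3.2]
grip_width: 10.9
t 21.95 pos [448.9 -34.2 223.6] ang -12.28 off mm [  2.5 156.   -1.4] roll 0.0006 F [-1.3 -0.1 -3.5] w 11.1
```

View pics/s18c.png

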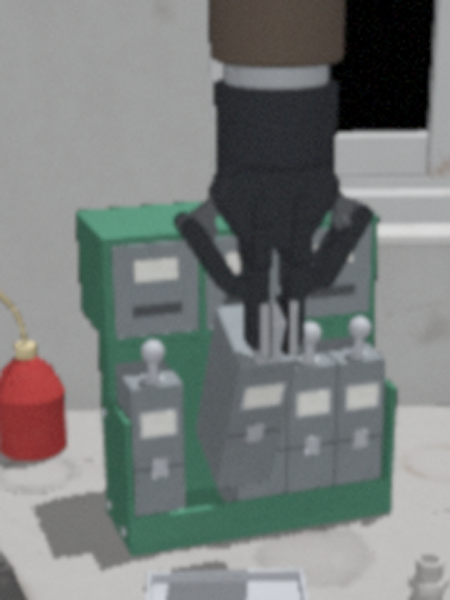

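```bash
python3 -m jog '[{"offset":[0,0.008,0],"roll":0,"gripper":0.004},{"offset":[0,0.028,0],"roll":0,"gripper":0.004},{"offset":[0,0.052,0],"roll":0,"gripper":0.004},{"offset":[0,0.078,0],"roll":0,"gripper":0.004},{"offset":[0,0.104,0],"roll":0,"gripper":0.004},{"offset":[0,0.130,0],"roll":0,"gripper":0.004},{"offset":[0,0.148,0],"roll":0,"gripper":0.004},{"offset":[0,0.156,0],"roll":0,"gripper":0.004}]'
python3 - <<'E'
from tilt import *
s=eyes.capture("scene");cv2.imwrite("pics/s19.png",s)
t=eyes.capture("top");cv2.imwrite("pics/t19.png",t)
crop(s,250,60,450,320,2.3,"pics/s19c.png");crop(t,270,80,500,320,2.5,"pics/t19c.png")
plan(rk(-153,-113,210),-12.31)
# end-wall front: in scene0 right wall top-front corner and bottom
for z,uv in((118,(376.5,212)),(0,(376,265))):
    o,v=ray("scene",uv); t=((rk(0,-116,0)-o)@ry)/(v@ry); print(toR(o+t*v))
E
```

```text
t: 22.75
eef_pos: [417.0, -188.6, 223.2]
ee_rot: [0.0, 0.994, -0.108, -0.0]
force: [-0.5, 1.0, -4.0]
grip_width: 11.2
t 22.85 pos [ 417.2 -187.8  223.2] ang -12.43 off mm [12.9 -0.9 13.2] roll -0.002 F [ 0.1  0.  -2.9] w 11.0
[ -27.12106046 -116.          117.9705339 ]
[ -37.54632468 -116.           -0.90244024]
```

View pics/s19c.png

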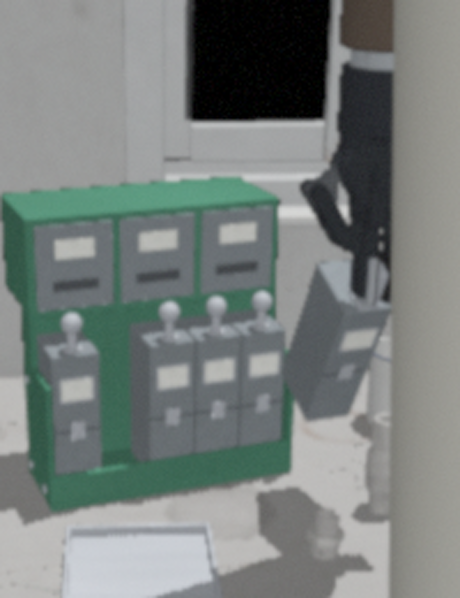

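View pics/t19c.png

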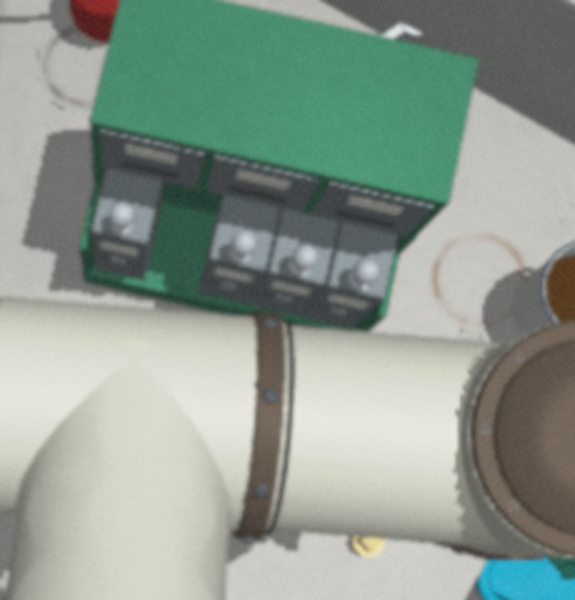

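```bash
python3 - <<'E'
from tilt import *
print("top",proj("top",[rk(-38.5,-116,0),rk(-38.5,-116,118),rk(-30,-116,118)]).round(1).tolist())
print("scene",proj("scene",[rk(-38.5,-116,0),rk(-38.5,-116,118),rk(-30,-116,118),rk(-38.5,-113,34)]).round(1).tolist())
a=cv2.imread("pics/t4.png");crop(a,395,160,445,225,10,"pics/wt.png")
a=cv2.imread("pics/s4.png");crop(a,345,195,395,275,7,"pics/ws.png")
E
```

```text
top [[411.7, 217.3], [424.5, 206.9], [425.4, 202.5]]
scene [[376.2, 264.8], [378.9, 213.9], [377.1, 212.5], [375.7, 250.8]]
```

View pics/wt.png

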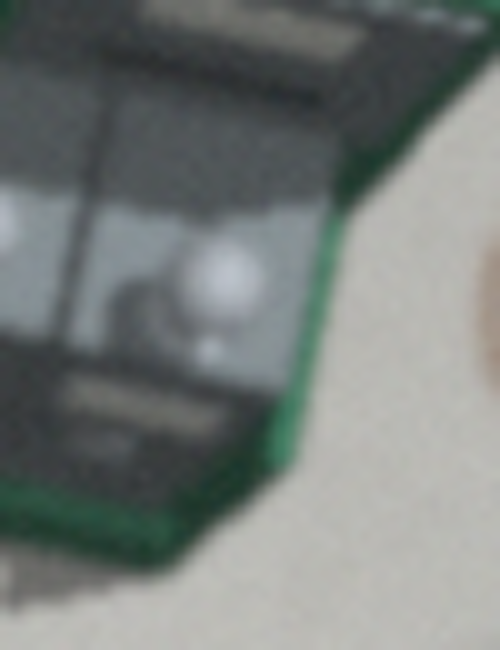

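View pics/ws.png

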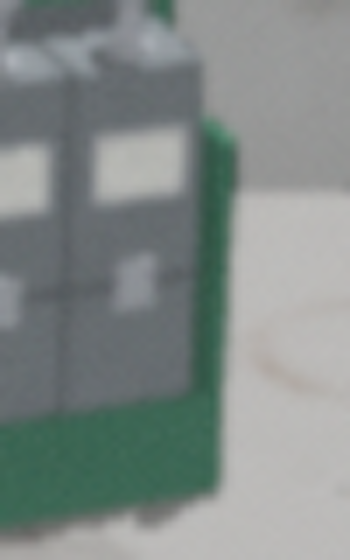

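```bash
python3 -m jog '[{"offset":[0,0.001,0.004],"roll":0,"gripper":0.004},{"offset":[0.003,0.001,0.008],"roll":0,"gripper":0.004},{"offset":[0.007,0.001,0.011],"roll":0,"gripper":0.004},{"offset":[0.013,0.001,0.011],"roll":0,"gripper":0.004},{"offset":[0.019,0.001,0.011],"roll":0,"gripper":0.004},{"offset":[0.025,0.001,0.011],"roll":0,"gripper":0.004},{"offset":[0.030,0.001,0.011],"roll":0,"gripper":0.004},{"offset":[0.033,0.001,0.011],"roll":0,"gripper":0.004}]'
python3 - <<'E'
from tilt import *
s=eyes.capture("scene");cv2.imwrite("pics/s20.png",s)
crop(s,250,60,450,320,2.3,"pics/s20c.png")
plan(rk(-95,-113,212),-12.31)
E
```

```text
t: 23.65
eef_pos: [447.2, -194.6, 212.0]
ee_rot: [0.0, 0.994, -0.107, -0.004]
force: [-6.3, 1.5, 0.0]
grip_width: 11.2
t 23.7 pos [ 447.8 -194.6  211.9] ang -12.3 off mm [39.6 -1.  -0.4] roll 0.0002 F [-3.9 -0.4 -1.1] w 11.1
```

View pics/s20c.png

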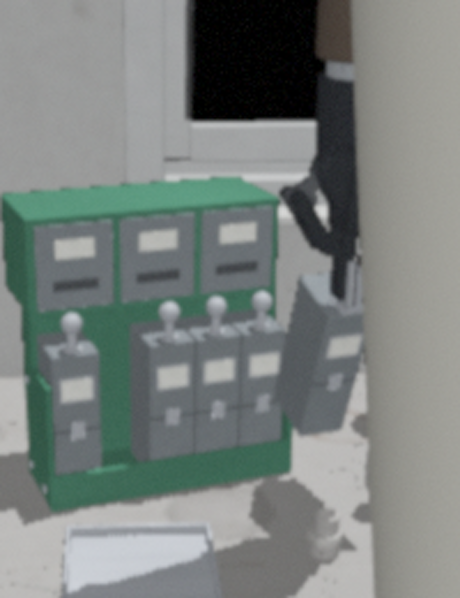

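```bash
python3 -m jog '[{"offset":[0.005,0,0],"roll":0,"gripper":0.004},{"offset":[0.010,0,0],"roll":0,"gripper":0.004},{"offset":[0.015,0,0],"roll":0,"gripper":0.004},{"offset":[0.020,0,0],"roll":0,"gripper":0.004},{"offset":[0.025,0,0],"roll":0,"gripper":0.004},{"offset":[0.030,0,0],"roll":0,"gripper":0.004},{"offset":[0.035,0,0],"roll":0,"gripper":0.004},{"offset":[0.039,0,0],"roll":0,"gripper":0.004}]'
python3 - <<'E'
from tilt import *
s=eyes.capture("scene");cv2.imwrite("pics/s21.png",s)
crop(s,250,60,450,320,2.3,"pics/s21c.png")
plan(rk(-88,-113,212),-12.31)
E
```

```text
t: 24.5
eef_pos: [487.3, -203.1, 212.4]
ee_rot: [0.0, 0.994, -0.107, -0.001]
force: [-5.2, 1.7, 0.7]
grip_width: 10.8
t 24.55 pos [ 488.1 -203.3  212.4] ang -12.29 off mm [ 5.3 -0.8  0.4] roll 0.0003 F [-3.9  0.1 -0.4] w 11.2
```

View pics/s21c.png

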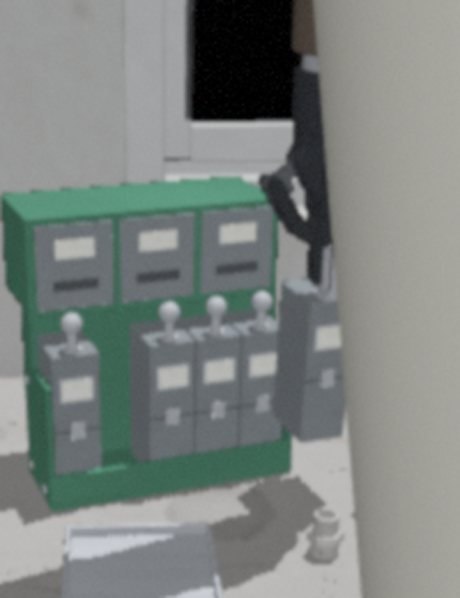

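```bash
cat >> tilt.py <<'E'
def heldmodel(th,P=None,ang=-12.31,pl=(8,153)):
    if P is None: P=readout.observe()['eef_pos']
    a=np.radians(th);c,s=np.cos(a),np.sin(a); g=np.radians(ang); ex=np.array([np.cos(g),np.sin(g),0]);ey=np.array([-ex[1],ex[0],0])
    return lambda u,v,w: P+ex*((u-pl[0])*c-(w-pl[1])*s)+ey*v+np.array([0,0,(w-pl[1])*c+(u-pl[0])*s])
E
python3 - <<'E'
from tilt import *
for th in (0,3,6,9):
    f=heldmodel(th); print(th,((proj("scene",[f(0,21,130),f(0,21,0),f(60,21,130),f(60,21,0),f(0,-21,0)])-[250,60])*2.3).round(0).tolist())
s=cv2.imread("pics/s21.png");crop(s,355,160,415,270,6,"pics/s21d.png")
E
```

```text
0 [[309.0, 302.0], [301.0, 445.0], [278.0, 281.0], [272.0, 418.0], [344.0, 438.0]]
3 [[308.0, 302.0], [297.0, 442.0], [277.0, 277.0], [268.0, 412.0], [340.0, 435.0]]
6 [[307.0, 302.0], [293.0, 438.0], [277.0, 274.0], [265.0, 405.0], [336.0, 431.0]]
9 [[307.0, 302.0], [289.0, 434.0], [277.0, 271.0], [261.0, 398.0], [331.0, 427.0]]
```

View pics/s21d.png

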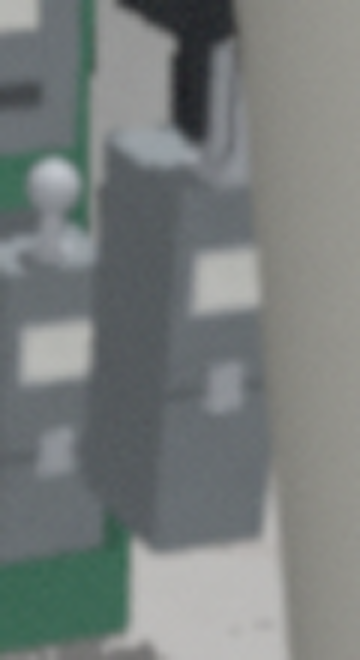

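```bash
python3 -m jog '[{"offset":[0.001,0,0],"roll":0,"gripper":0.004},{"offset":[0.002,0,0],"roll":0,"gripper":0.004},{"offset":[0.003,0,0],"roll":0,"gripper":0.004},{"offset":[0.004,0,0],"roll":0,"gripper":0.004},{"offset":[0.005,0,0],"roll":0,"gripper":0.004},{"offset":[0.005,0,0],"roll":0,"gripper":0.004},{"offset":[0.005,0,0],"roll":0,"gripper":0.004},{"offset":[0.005,0,0],"roll":0,"gripper":0.004}]'
python3 - <<'E'
from tilt import *
s=eyes.capture("scene");cv2.imwrite("pics/s22.png",s)
crop(s,345,160,405,270,6,"pics/s22d.png")
print(toR(readout.observe()['eef_pos']))
for th in (-3,0,3,6):
    f=heldmodel(th); print(th,((proj("scene",[f(0,21,130),f(0,21,0),f(60,21,130),f(60,21,0),f(0,-21,0)])-[345,160])*6).round(0).tolist())
E
```

```text
t: 25.35
eef_pos: [492.3, -204.2, 212.5]
ee_rot: [0.0, 0.994, -0.107, 0.0]
force: [-4.6, 0.7, -0.1]
grip_width: 11.0
[ -89.00888567 -113.8676646   212.53539015]
-3 [[231.0, 183.0], [219.0, 564.0], [150.0, 138.0], [143.0, 501.0], [333.0, 546.0]]
0 [[229.0, 183.0], [209.0, 556.0], [149.0, 129.0], [133.0, 486.0], [322.0, 538.0]]
3 [[228.0, 183.0], [198.0, 547.0], [148.0, 120.0], [124.0, 469.0], [310.0, 529.0]]
6 [[226.0, 183.0], [188.0, 537.0], [147.0, 111.0], [116.0, 452.0], [299.0, 519.0]]
```

View pics/s22d.png

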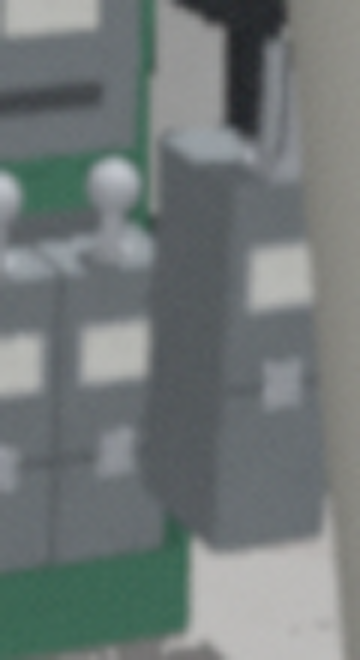

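```bash
python3 -m jog '[{"offset":[-0.004,0,0],"roll":0,"gripper":0.004},{"offset":[-0.010,0,-0.003],"roll":0,"gripper":0.004},{"offset":[-0.014,0,-0.010],"roll":0,"gripper":0.004},{"offset":[-0.015,0,-0.020],"roll":0,"gripper":0.004},{"offset":[-0.015,0,-0.032],"roll":0,"gripper":0.004},{"offset":[-0.015,0,-0.044],"roll":0,"gripper":0.004},{"offset":[-0.015,0,-0.050],"roll":0,"gripper":0.004},{"offset":[-0.015,0,-0.050],"roll":0,"gripper":0.004}]'
python3 - <<'E'
from clr import *
plan([444.7,5.6,262],-28.7)
for z in (160,200,262): print(clear(np.array([444.7,5.6,z])))
E
```

```text
t: 26.2
eef_pos: [478.4, -201.2, 264.0]
ee_rot: [0.0, 0.994, -0.107, 0.002]
force: [-0.6, -0.5, -3.4]
grip_width: 10.9
t 26.2 pos [ 478.4 -201.2  264. ] ang -12.3 off mm [ -77.  -194.8    1.8] roll 0.2862 F [-0.6 -0.5 -3.4] w 10.9
126.5
120.1
120.1
```

```bash
python3 -m jog '[{"offset":[-0.005,-0.012,0],"roll":0.03,"gripper":0.004},{"offset":[-0.017,-0.040,0],"roll":0.07,"gripper":0.004},{"offset":[-0.031,-0.075,0],"roll":0.12,"gripper":0.004},{"offset":[-0.045,-0.112,0],"roll":0.17,"gripper":0.004},{"offset":[-0.059,-0.149,0],"roll":0.22,"gripper":0.004},{"offset":[-0.070,-0.176,0],"roll":0.26,"gripper":0.004},{"offset":[-0.076,-0.191,0],"roll":0.286,"gripper":0.004},{"offset":[-0.077,-0.195,0],"roll":0.286,"gripper":0.004}]'
python3 - <<'E'
from tilt import *
s=eyes.capture("scene");cv2.imwrite("pics/s23.png",s);t=eyes.capture("top");cv2.imwrite("pics/t23.png",t)
crop(s,220,60,420,340,2.1,"pics/s23c.png");
plan([444.7,5.6,200],-28.7)
E
```

```text
t: 27.0
eef_pos: [443.5, 7.4, 262.3]
ee_rot: [-0.0, 0.969, -0.247, -0.0]
force: [0.7, -0.1, -3.9]
grip_width: 11.1
t 27.1 pos [443.9   6.3 262.3] ang -28.6 off mm [ 1.1  0.2 62.3] roll 0.0018 F [ 0.3  0.2 -3.3] w 11.0
```

View pics/s23c.png

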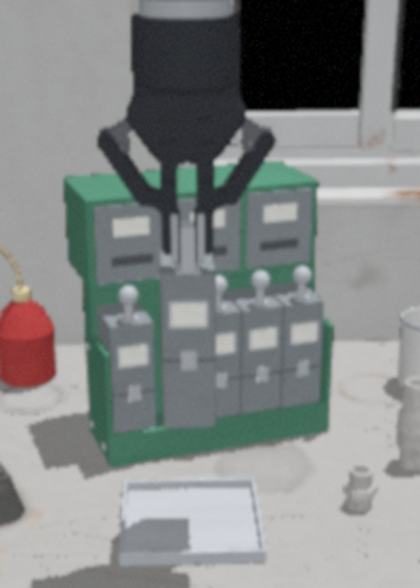

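View pics/t23.png

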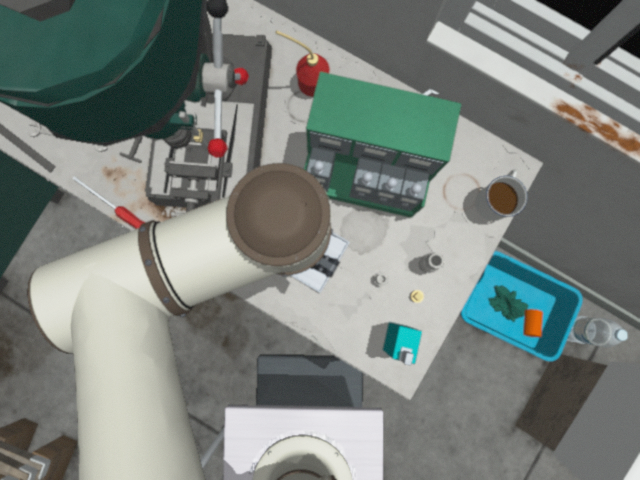

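```bash
python3 -m jog '[{"offset":[0.001,0,0.006],"roll":0,"gripper":0.004},{"offset":[0.001,0,0.018],"roll":0,"gripper":0.004},{"offset":[0.001,0,0.032],"roll":0,"gripper":0.004},{"offset":[0.001,0,0.047],"roll":0,"gripper":0.004},{"offset":[0.001,0,0.062],"roll":0,"gripper":0.004},{"offset":[0.001,0,0.075],"roll":0,"gripper":0.004},{"offset":[0.001,0,0.082],"roll":0,"gripper":0.004},{"offset":[0.001,0,0.083],"roll":0,"gripper":0.004}]'
python3 - <<'E'
from tilt import *
s=eyes.capture("scene");cv2.imwrite("pics/s24.png",s)
crop(s,255,190,365,340,4,"pics/s24c.png");
plan([444.7,5.6,160],-28.7)
for th in (-2,0,2):
    f=heldmodel(th,ang=-28.6); print(th,((proj("scene",[f(0,21,130),f(0,21,0),f(0,-21,130),f(0,-21,0),f(60,-21,0)])-[255,190])*4).round(0).tolist())
E
```

```text
t: 27.9
eef_pos: [444.3, 4.5, 178.4]
ee_rot: [0.001, 0.969, -0.248, -0.001]
force: [0.0, -0.6, -3.6]
grip_width: 11.1
t 27.95 pos [444.8   4.8 179. ] ang -28.74 off mm [-0.4 -0.7 19. ] roll -0.0007 F [ 0.2 -0.6 -3.5] w 10.8
-2 [[170.0, 194.0], [176.0, 471.0], [272.0, 191.0], [273.0, 468.0], [264.0, 402.0]]
0 [[170.0, 194.0], [176.0, 465.0], [272.0, 191.0], [272.0, 462.0], [264.0, 393.0]]
2 [[170.0, 193.0], [176.0, 459.0], [272.0, 191.0], [271.0, 456.0], [263.0, 384.0]]
```

View pics/s24c.png

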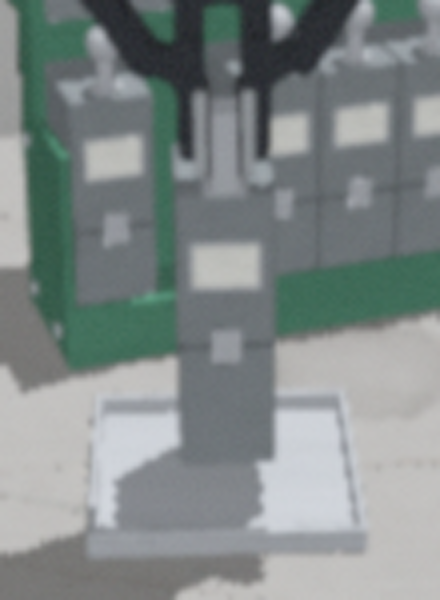

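```bash
python3 -m jog '[{"offset":[0,0,0.004],"roll":0,"gripper":0.004},{"offset":[0,0,0.009],"roll":0,"gripper":0.004},{"offset":[0,0,0.013],"roll":0,"gripper":0.004},{"offset":[0,0,0.016],"roll":0,"gripper":0.004},{"offset":[0,0,0.018],"roll":0,"gripper":0.004},{"offset":[0,0,0.020],"roll":0,"gripper":0.004},{"offset":[0,0,0.021],"roll":0,"gripper":0.004},{"offset":[0,0,0.021],"roll":0,"gripper":0.004}]'
python3 -m jog '[{"offset":[0,0,0.0005],"roll":0,"gripper":0.004},{"offset":[0,0,0.001],"roll":0,"gripper":0.004},{"offset":[0,0,0.0015],"roll":0,"gripper":0.004},{"offset":[0,0,0.002],"roll":0,"gripper":0.004},{"offset":[0,0,0.002],"roll":0,"gripper":0.004},{"offset":[0,0,0.002],"roll":0,"gripper":0.004},{"offset":[0,0,0.002],"roll":0,"gripper":0.004},{"offset":[0,0,0.002],"roll":0,"gripper":0.004}]'

```

```text
t: 28.75
eef_pos: [444.8, 5.4, 158.4]
ee_rot: [0.0, 0.969, -0.248, -0.0]
force: [0.5, -0.0, -4.1]
grip_width: 11.2
t: 29.55
eef_pos: [444.8, 5.4, 156.6]
ee_rot: [-0.0, 0.969, -0.248, 0.0]
force: [0.7, -0.2, -3.5]
grip_width: 10.7
```

```bash
python3 -m jog '[{"offset":[0,0,0.0005],"roll":0,"gripper":0.004},{"offset":[0,0,0.001],"roll":0,"gripper":0.004},{"offset":[0,0,0.0015],"roll":0,"gripper":0.004},{"offset":[0,0,0.002],"roll":0,"gripper":0.004},{"offset":[0,0,0.002],"roll":0,"gripper":0.004},{"offset":[0,0,0.002],"roll":0,"gripper":0.004},{"offset":[0,0,0.002],"roll":0,"gripper":0.004},{"offset":[0,0,0.002],"roll":0,"gripper":0.004}]'
python3 - <<'E'
from tilt import *
s=eyes.capture("scene");cv2.imwrite("pics/s25.png",s)
crop(s,255,190,365,340,4,"pics/s25c.png")
print(readout.observe()['force'])
E
```

```text
t: 30.35
eef_pos: [445.1, 5.4, 155.0]
ee_rot: [-0.0, 0.969, -0.248, 0.0]
force: [-2.0, -0.7, 4.3]
grip_width: 10.9
[-0.66540365 -0.20158834  5.64041576]
```

View pics/s25c.png

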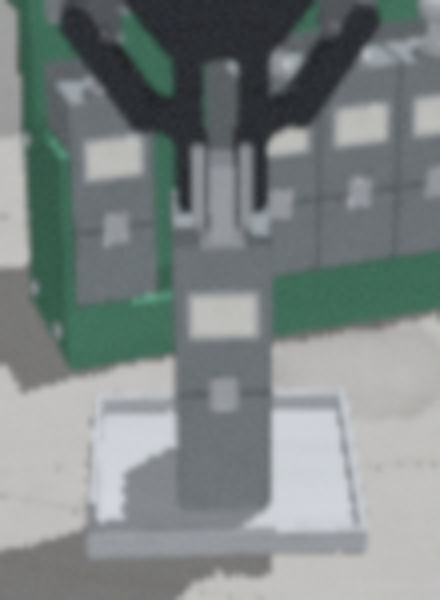

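```bash
python3 -m jog '[{"offset":[0,0,-0.001],"roll":0,"gripper":0.004},{"offset":[0,0,-0.001],"roll":0,"gripper":0.011},{"offset":[0,0,-0.001],"roll":0,"gripper":0.0125},{"offset":[0,0,-0.001],"roll":0,"gripper":0.014},{"offset":[0,0,-0.001],"roll":0,"gripper":0.017},{"offset":[0,0,-0.001],"roll":0,"gripper":0.021},{"offset":[0,0,-0.001],"roll":0,"gripper":0.026},{"offset":[0,0,-0.001],"roll":0,"gripper":0.030}]'
python3 - <<'E'
from tilt import *
s=eyes.capture("scene");cv2.imwrite("pics/s26.png",s)
crop(s,255,190,365,340,4,"pics/s26c.png")
E
```

```text
t: 31.2
eef_pos: [444.9, 5.4, 155.5]
ee_rot: [-0.0, 0.969, -0.248, 0.0]
force: [-0.4, -0.4, 0.2]
grip_width: 29.6
```

View pics/s26c.png

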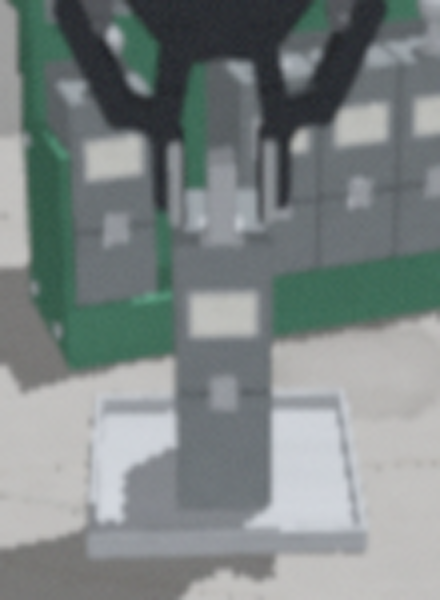

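Released, and the case is standing. Now I'll rise straight up and check from both views.

```bash
python3 -m jog '[{"offset":[0,0,-0.004],"roll":0,"gripper":0.030},{"offset":[0,0,-0.012],"roll":0,"gripper":0.030},{"offset":[0,0,-0.025],"roll":0,"gripper":0.030},{"offset":[0,0,-0.040],"roll":0,"gripper":0.030},{"offset":[0,0,-0.055],"roll":0,"gripper":0.030},{"offset":[0,0,-0.070],"roll":0,"gripper":0.030},{"offset":[0,0,-0.085],"roll":0,"gripper":0.030},{"offset":[0,0,-0.095],"roll":0,"gripper":0.030}]'
python3 -m jog '[{"offset":[-0.005,-0.010,0],"roll":0,"gripper":0.030},{"offset":[-0.015,-0.030,0],"roll":0,"gripper":0.030},{"offset":[-0.025,-0.060,0],"roll":0,"gripper":0.030},{"offset":[-0.035,-0.090,0],"roll":0,"gripper":0.030},{"offset":[-0.045,-0.120,0],"roll":0,"gripper":0.030},{"offset":[-0.050,-0.150,0],"roll":0,"gripper":0.030},{"offset":[-0.055,-0.175,0],"roll":0,"gripper":0.030},{"offset":[-0.055,-0.180,0],"roll":0,"gripper":0.030}]'
python3 - <<'E'
from tilt import *
s=eyes.capture("scene");cv2.imwrite("pics/s27.png",s);t=eyes.capture("top");cv2.imwrite("pics/t27.png",t)
crop(s,240,130,440,340,3.2,"pics/s27c.png");crop(t,220,80,480,320,2.5,"pics/t27c.png")
print(readout.observe()['eef_pos'],readout.observe()['force'])
E
```

```text
t: 32.05
eef_pos: [445.3, 5.5, 252.4]
ee_rot: [-0.001, 0.969, -0.248, 0.001]
force: [0.1, 0.3, 0.2]
grip_width: 30.3
t: 32.85
eef_pos: [483.1, 192.4, 249.3]
ee_rot: [0.0, 0.969, -0.247, -0.0]
force: [-0.3, -0.3, -0.7]
grip_width: 30.1
[482.59436277 190.48988253 249.46871482] [-0.67965375 -0.37906006 -0.01406806]
```

View pics/s27c.png

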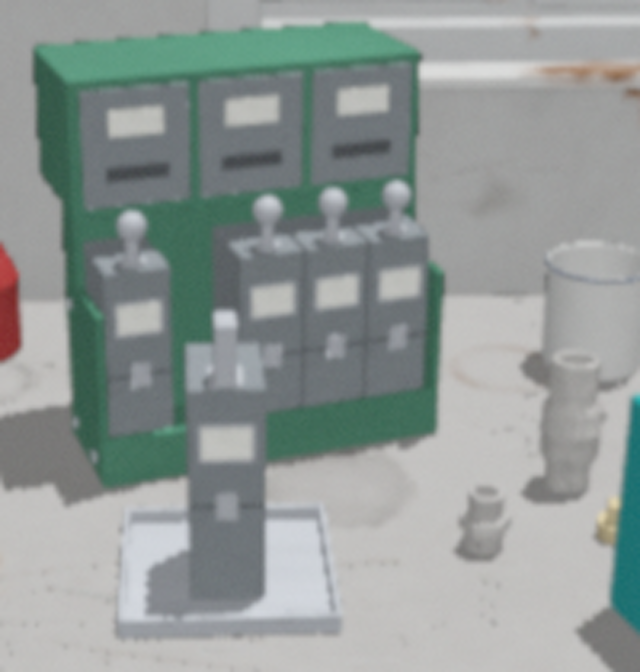

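View pics/t27c.png

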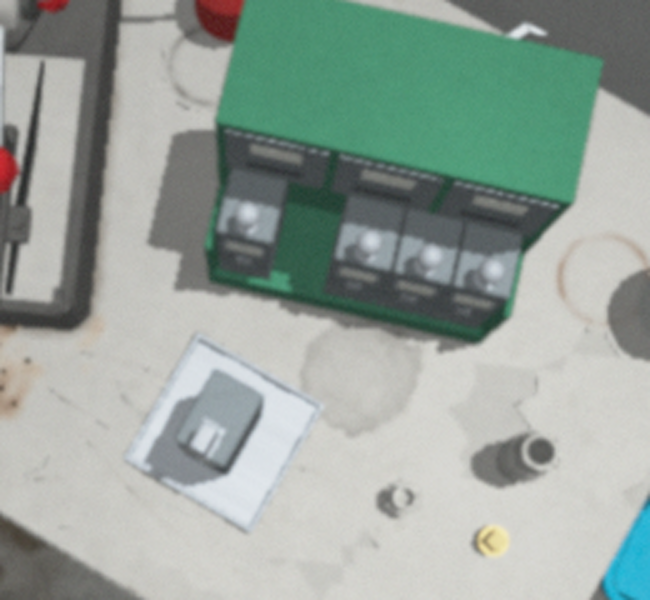

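```bash
python3 -m jog '[{"offset":[-0.008,0,0],"roll":0,"gripper":0.030},{"offset":[-0.018,0,0],"roll":0,"gripper":0.030},{"offset":[-0.030,0,0],"roll":0,"gripper":0.030},{"offset":[-0.042,0,0],"roll":0,"gripper":0.030},{"offset":[-0.052,0,0],"roll":0,"gripper":0.030},{"offset":[-0.058,0,0],"roll":0,"gripper":0.030},{"offset":[-0.060,0,0],"roll":0,"gripper":0.030},{"offset":[-0.060,0,0],"roll":0,"gripper":0.030}]'
python3 - <<'E'
from tilt import *
t=eyes.capture("top");s=eyes.capture("scene");t0=cv2.imread("pics/top0.png");s0=cv2.imread("pics/scene0.png")
cv2.imwrite("pics/t28.png",t)
def blobs(im,box,th):
    x0,y0,x1,y1=box; g=cv2.cvtColor(im,cv2.COLOR_BGR2GRAY)[y0:y1,x0:x1]
    g=cv2.resize(g,None,fx=4,fy=4,interpolation=cv2.INTER_CUBIC)
    N,_,st,c=cv2.connectedComponentsWithStats((g>th).astype(np.uint8))
    return [((c[i]-1.5)/4+[x0,y0]).round(1).tolist() for i in range(1,N) if 400<st[i,4]<700]
print("top balls before",blobs(t0,(305,150,430,205),172)); print("after",blobs(t,(305,150,430,205),172))
for n,a,b,box in(("top",t0,t,(365,240,450,360)),("scene",s0,s,(375,235,480,340)),("body1top",t0,t,(180,215,215,255))):
    x0,y0,x1,y1=box; print(n,"bystander diff",cv2.absdiff(cv2.GaussianBlur(a,(5,5),0),cv2.GaussianBlur(b,(5,5),0))[y0:y1,x0:x1].max())
crop(t,265,205,355,300,6.5,"pics/t28c.png");crop(s,270,220,350,340,5,"pics/s28c.png")
print(readout.observe()['eef_pos'].round(0),readout.observe()['force'].round(1))
E
```

```text
t: 33.75
eef_pos: [430.2, 218.8, 250.7]
ee_rot: [-0.0, 0.969, -0.247, 0.0]
force: [-0.1, -0.5, 0.4]
grip_width: 29.7
top balls before [[319.1, 164.6], [368.3, 175.9], [392.9, 181.7], [417.6, 187.3]]
after [[319.1, 164.6], [368.3, 175.8], [392.8, 181.7], [417.6, 187.3]]
top bystander diff 8
scene bystander diff 100
body1top bystander diff 6
[431. 219. 250.] [ 0.7 -0.1  0.3]
```

View pics/t28c.png

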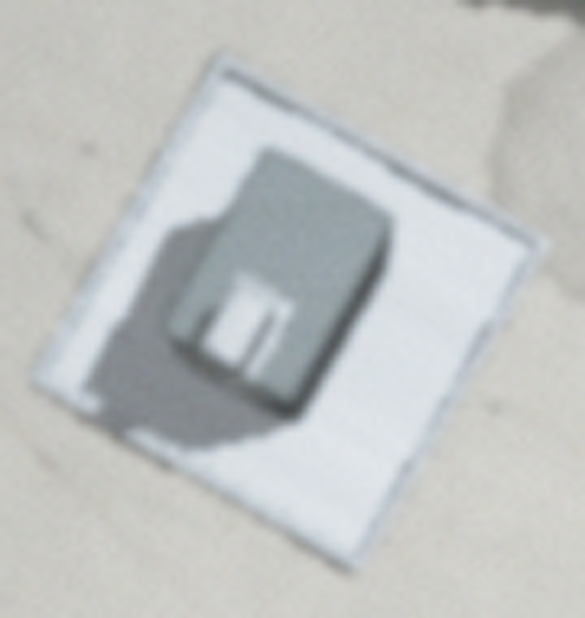

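View pics/s28c.png

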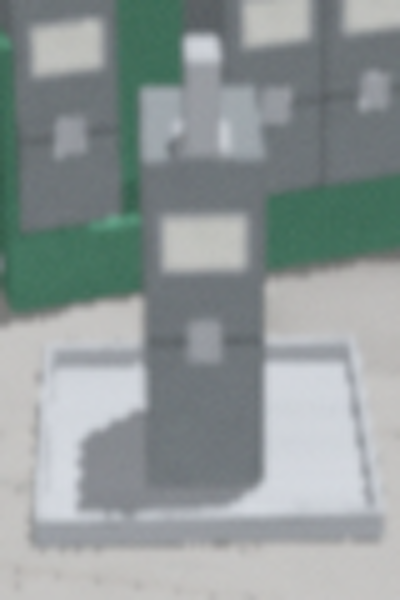

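```bash
python3 - <<'E'
from h import *
print("blade top",tri(("top",(265+240/6.5,205+320/6.5)),("scene",(270+202/5,220+48/5))))
T=[(268,148),(392,215),(295,410),(172,335)]
P=np.array([onz("top",(265+x/6.5,205+y/6.5),133) for x,y in T]);print(P.round(0).tolist(),P.mean(0).round(1),[np.linalg.norm(P[i]-P[i-1]).round(1) for i in range(4)])
robot.sign_off()
E
```

```text
blade top (array([446.72207845,   3.27173061, 166.7811673 ]), np.float64(0.4316313497652039))
[[497.0, -2.0, 133.0], [479.0, -36.0, 133.0], [425.0, -11.0, 133.0], [445.0, 23.0, 133.0]] [461.7  -6.5 133. ] [np.float64(57.8), np.float64(38.8), np.float64(59.7), np.float64(39.4)]
the job is handed in; nothing more can be done
```

The blade-pull case is standing upright in the steel tray, and I handed the job in at about 34 s of the 50 s allowed. The hand-in reports no verdict.

**What I did**
- **Tilting:** The drawer block and the drill cover kept the gripper from closing on the upright blade. So I pressed one fingertip on the blade's top and dragged it forward, which tilted the case to about 28° with its foot behind the sill. The first try slipped and the case settled back in its place. The second, pressed harder, held.
- **Drawing free:** I gripped the blade across its flanks, lifted the foot over the sill and drew the case out.
- **Righting and placing:** I pushed the case's foot against the rack's end-wall edge to bring it upright, then set it in the tray, let go and backed away.

**Last checks**
- **Case position:** The top of the case centres at about (462, -6), against a tray centre of (464, -5). Its outline is square to the tray.
- **Blade height:** The blade top measured z 167 by two-view sighting, against 169 expected.
- **Other cases:** The four ball knobs are within 0.1 px of where they started in the top view.
- **Bench items:** The valve bodies, nipple and plug show no change in the top view. The same comparison in the scene view did differ (100), probably because the arm stood in that part of the first picture. I did not chase it further.
- **Forces:** The arm touched nothing at the end. The highest tool-force reading I saw was about 15 N.

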